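# Swap the battery packs on the charger, behind the screw jar and the nail box

## Robot

A 6-joint arm with a two-finger parallel gripper is mounted at the origin on a cart in front of the work surface, level with it; the furniture and walls round the work are solid. World frame = base frame: x ahead of the robot, y to its left, z up, the work surface at z = 0. Lengths are in m, angles in degrees, forces in N, time in s.
With the tool pointing down it reaches from about 0.375 to 0.9 m from the base axis. Payload 3.1 kg.
Tool frame: the origin (TCP) lies on the centre line of the jaws, within the pads' length; the fingertips stand 25 mm ahead of it and the grasp point (between the pads) lies 6 mm ahead of it; z points along the fingers, y is the line along which they close (so a half turn about z gives the same grasp; the last joint's range is limited). The gripper opens to 87 mm and grips with 3 to 60 N. Pads are 19 mm wide; open, the fingers measure 117 mm over their backs; the gripper's body (75 mm by 190 mm) begins 51 mm behind the grasp point.
Start: joints at [65.632, 30.224, 82.088, -0, 67.689, -10.227], TCP at [0.153, 0.606, 0.248] pointing down, gripper open.
Joint ranges: [-176.69, 176.69], [-43.24, 126.21], [12.49, 139.97], [-82, 262], [0, 151.66], [-163.58, 163.58]. Speed limits (degrees/s): [159.86, 159.86, 180, 180, 180, 180].

## Interface

Orientations are given as a 3x3 rotation matrix whose columns are the frame's x, y, z axes.
In Python, from rig import * gives the robot as it stands.
- The arm moves only by the tool step_arm, never from a script. Its argument "steps" is a list of rows, each a list of 7 numbers: the shift along the tool's x, y, z normalised to -1 to 1, where 1 is 0.3 m, then the turn, a rotation vector about the tool's x, y, z normalised to -1 to 1, where 1 is 45 degrees, then the gripper's target within -1 to 1 (shut at 1, half-way at 0, fully open at -1). A call has 1 to 8 rows; each row is the pose to reach, as a shift and turn from the pose commanded when the call began, along the tool's axes at that moment; what a row does not reach only later rows make up. A row lasts 1/12 s, in which the tool goes at most 41.7 mm and 7.16 degrees, less where a joint would pass 70% of its speed; a pose out of reach is approached as far as the arm can. A call with a number of a shift or a turn outside -1 to 1 is refused whole. A call with a gripper value outside its range is refused whole. The fingers move at their own pace and stop on an object; the grip force is fixed at half the most. Time passes only in rows, so rows that repeat a pose let the fingers close. It gives the time, the measured TCP pose, the force, the opening and the grip force at its end, in the units of the state.
- read_state(): the state, without advancing time (a new reading comes with each control period).
- capture(name): name is "side" or "top"; returns a dict with "image" (420x560x3 uint8, red, green, blue), "vertical_fov" (degrees; the focal length in pixels is half the picture's height over the tangent of half this angle, whatever the lens; pixels are square), "cx", "cy" (the principal point, pixels), "k1" (the pictures are not rectified: a ray, as slopes to the right and down, at radius r is drawn at 1 + k1 r^2 times it, then the intrinsics apply), "world_from_camera" (4x4, takes a point from camera to world coordinates). Camera axes: x right, y down, z forward; pixel columns grow to the right and rows downward; lengths in m; the calibration is good to about 2 mm. A picture is of the moment at which its call begins. There is no depth.
- hand_in(): hands the job in; it is judged then, once.
The state is a dict: "time_s": time; "joint_positions": joint angles; "qvel": joint speeds; "tau": joint torques, N m; "position": TCP position; "tcp_rot": TCP orientation; "force": force on the tool from outside, world axes, zero at the start; "moment": the same for the moment, N m; "opening": opening from 0.0 (shut) to 1.0 (fully open); "grasp_force": force on a finger pad.
Only numpy, scipy, OpenCV 4.12 (cv2) and the standard library are available. Lean on these libraries where they do the work, as an engineer would, in place of code of your own. Each camera call takes 0.05 s, during which the arm holds its last target. There are 200 camera calls.

## Task

The slim battery pack on the charger is full and the large one in the back row of the wooden caddy is flat. Lift the jar of screws and the box of nails out of the front of the caddy and stand both upright on the bare bench well clear of it, then seat the slim pack in the caddy's empty back well and the large pack in the charger. Finally stand the jar and the box back in the caddy where each stood and let go of everything, and leave the tape measure and the glue bottle as they are.

Things in the scene. Friction and masses are not known exactly. Their poses are not given: they have to be found in the camera images.
- caddy: low wooden caddy, fixed, 167 mm deep (x) by 228 mm wide (y). Origin on the bench under it; x to its back row, y to its left, z up. Back row: block 36 mm high with two wells at x = 36, y = 52 (large pack) and y = -52 mm (empty). Front row: two open bays at x = -43, y = 62 and -62 mm, floor 8 mm up, 22 mm walls, holding jar and box in either order. Caddy and charger may change sides.
- spare_well (a point): centre of the floor of the caddy's empty back well (caddy x = 36, y = -52 mm, 6 mm above the bench). Well: 50 mm in x by 72 mm in y, 30 mm deep, so its rim is 30 mm above this point. Axes as the caddy's.
- charger: grey and black battery charger, fixed, 164 mm long (x) by 114 mm wide (y). Origin on the bench under it; x points to the black rear hump (47 mm high, from x = 36 mm back), z up. The grey front part is 36 mm high and has one well for a pack at x = -22 mm.
- charger_well (a point): centre of the floor of the charger's well, 6 mm above the bench. Well: 50 mm in x by 72 mm in y, 30 mm deep, so its rim is 30 mm above this point. Axes as the charger's. The slim pack stands in it at the start.
- large_pack: large black battery pack, 0.36 kg, upright in the caddy's back well. Origin under the middle of its stem, z up. Stem 44 (x) by 66 (y) by 32 mm high, foot rounded, stands on a well's floor with 3 mm play all round; above it the body, 66 (x) by 92 (y) by 44 mm high, from z = 32 to 76 mm: grip this across x. Fits a well either way round, its x along the well's x.
- slim_pack: slim black battery pack, 0.22 kg, upright in the charger at the start. Origin under the middle of its stem, z up. Same stem as the large pack (44 x 66 x 32 mm); body 62 (x) by 84 (y) by 28 mm high, from z = 32 to 60 mm: grip this across x. Fits a well either way round, its x along the well's x.
- screw_jar: glass jar of screws with red lid, 66 mm across, 90 mm tall, 0.32 kg, in a front bay of the caddy, to be returned there; origin at the centre of its foot, z up. Grip across the caddy's y. Bare bench for standing it and the nail box aside: x 0.42 to 0.58, y -0.34 to -0.22 m in the robot's frame, at every start.
- nail_box: small red and white carton of nails, 50 (x) by 70 (y) by 60 mm high, 0.3 kg, in the other front bay, its long side fore and aft (its x along the caddy's y), to be returned there; origin at the centre of its underside, z up. Grip across its x.
- tape_measure: yellow tape measure, 65 x 81 x 33 mm, on the right at the back. A bystander: leave it. Origin at the centre of its underside.
- glue_bottle: white glue bottle with red label and orange nozzle, 57 mm across, 166 mm tall, on the left beside the vice. A bystander: leave it. Origin at the centre of its foot.
Things that resemble listed ones, but are neither listed nor needed, are in the scene too. What is shaped like the nail_box but blue is not meant.

How it is judged:
By the outcome, as a careful person would: the job done as asked, in the order asked, and still so for the second after the job is handed in, with the robot touching nothing.
It also fails if it takes over 144 s, if anything falls off the work surface, if the arm or the gripper's body presses on something with over 40 N, if the wrist force passes 120 N, or if a joint passes its speed limit or range.

## Working session

There is one attempt and no reset: what is moved stays moved. The work goes in short steps, Python scripts to look and compute and a tool call to move; the robot and the scene stay as the last step left them, time stands still between calls to the robot, and variables do not carry over. Pictures are saved under pics/ and viewed, at most 16 in all, crops included, and the job is handed in when it is done.

Besides the shell and the picture viewer there is one more tool, called by a JSON object that holds its "method" and its "body", one argument or row to a line. step_arm: Moves the arm, as the interface text tells. Scaled input: -1 to 1 covers 0.3 m each way for a shift and 45 degrees each way for a turn. Its arguments: {"type":"object","properties":{"steps":{"type":"array"}},"required":["steps"]}

```bash
mkdir -p pics; cat > h.py <<'E'
from rig import *
import numpy as np, cv2, pickle
def snap(n,f):
    c=capture(n); pickle.dump(c,open(f'pics/{f}.pkl','wb')); cv2.imwrite(f'pics/{f}.png',c['image'][:,:,::-1]); return c
def load(f): return pickle.load(open(f'pics/{f}.pkl','rb'))
def K(c):
    f=c['image'].shape[0]/2/np.tan(np.radians(c['vertical_fov']/2)); return np.array([[f,0,c['cx']],[0,f,c['cy']],[0,0,1.]])
def D(c): return np.array([c['k1'],0,0,0,0.])
def p2w(c,uv,z):
    uv=np.array(uv,float).reshape(-1,1,2); s=cv2.undistortPoints(uv,K(c),D(c)).reshape(-1,2)
    T=np.array(c['world_from_camera']); d=np.c_[s,np.ones(len(s))]@T[:3,:3].T
    return T[:3,3]+d*((z-T[2,3])/d[:,2])[:,None]
def w2p(c,P):
    T=np.linalg.inv(np.array(c['world_from_camera'])); q=np.array(P,float).reshape(-1,3)@T[:3,:3].T+T[:3,3]
    return cv2.projectPoints(q,np.zeros(3),np.zeros(3),K(c),D(c))[0].reshape(-1,2)
def crop(f,o,x0,y0,x1,y1,k):
    i=cv2.imread(f'pics/{f}.png')[y0:y1,x0:x1]; cv2.imwrite(f'pics/{o}.png',cv2.resize(i,None,fx=k,fy=k,interpolation=cv2.INTER_CUBIC))
E
python3 - <<'E'
from h import *
for n in('top','side'):
    c=snap(n,n+'0'); print(np.round(c['world_from_camera'],3),c['vertical_fov'],c['k1'])
a=cv2.imread('pics/top0.png');b=cv2.imread('pics/side0.png')
s=read_state();print(s)
E
```

```text
[[ 0.014 -0.986  0.165  0.323]
 [-1.    -0.014 -0.002  0.073]
 [ 0.005 -0.165 -0.986  1.229]
 [ 0.     0.     0.     1.   ]] 54.90607033001007 -0.08789906830823443
[[ 0.86  -0.27   0.433 -0.206]
 [-0.51  -0.455  0.73  -1.136]
 [ 0.    -0.849 -0.529  0.915]
 [ 0.     0.     0.     1.   ]] 42.83036296920204 -0.13702067547824562
{'time_s': 0.1, 'joint_positions': array([ 6.56316750e+01,  3.02726978e+01,  8.21488946e+01,  3.25609527e-04,
        6.76891089e+01, -1.02298921e+01]), 'qvel': array([-0.12058235, -0.11657175, -0.18622953, -0.06576089,  0.07147377,
       -0.00192778]), 'tau': array([-7.56963836e-04, -4.40987313e+01, -1.77150071e+01,  6.34406693e-02,
        5.34453650e-02, -4.80991196e-05]), 'position': array([0.1524088 , 0.60550633, 0.24668037]), 'tcp_rot': array([[-9.69707717e-01,  2.44266863e-01, -8.01976179e-04],
       [ 2.44267931e-01,  9.69706186e-01, -1.75780544e-03],
       [ 3.48307642e-04, -1.90045456e-03, -9.99998133e-01]]), 'force': array([-0.49973908, -0.35011845,  0.32082588]), 'moment': array([-0.00130694,  0.01560432, -0.0630269 ]), 'grasp_force': 0.0, 'opening': 0.9996703795229965}
```

View pics/top0.png

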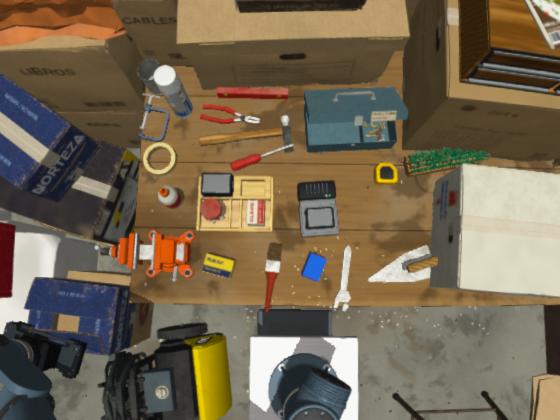

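View pics/side0.png

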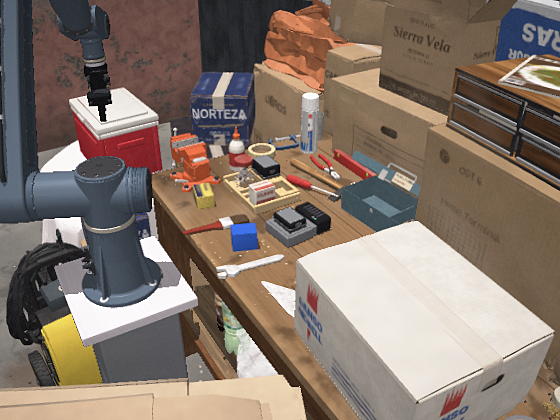

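Top view: the caddy is at about (235,202), with the large pack at (217,185), the jar at (211,209), the red/white nail box at (256,212) and the empty well at (257,188). The charger is at (319,205) with the slim pack in its grey front at (319,217). Possible mix-ups: the blue box at (313,265), the yellow carton at (219,264), and the charger's black hump at (317,188), which is not a pack. I'll check with a close crop.

```bash
python3 - <<'E'
from h import *
c=load('top0')
crop('top0','cr0',185,160,355,285,4.7)
print(w2p(c,[[.42,-.34,0],[.42,-.22,0],[.58,-.22,0],[.58,-.34,0]]))
crop('side0','cr1',190,110,360,270,3.7) if 0 else crop('side0','cr1',215,140,345,255,5)
E
```

```text
[[414.76659174 246.613321  ]
 [376.19152726 246.2367011 ]
 [374.98057877 194.91639078]
 [412.79625222 195.54214064]]
```

View pics/cr0.png

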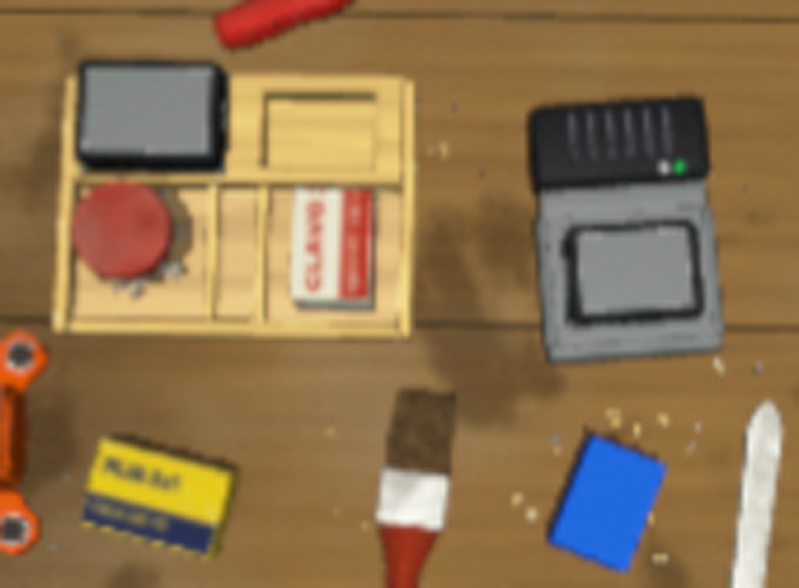

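View pics/cr1.png

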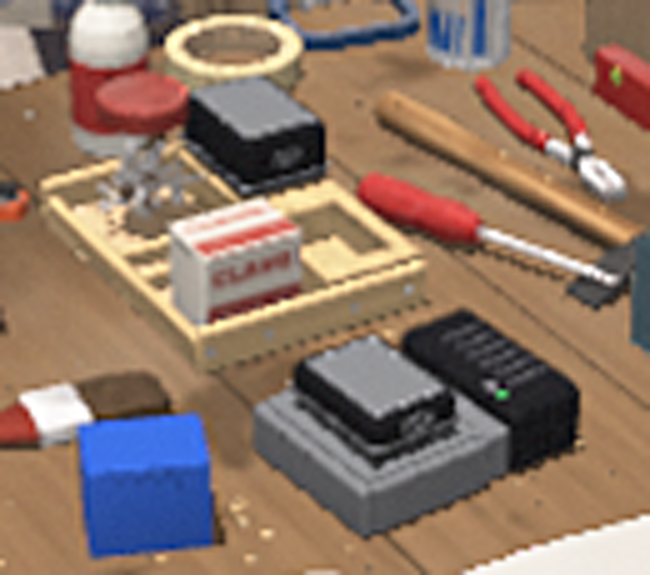

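The crop confirms it: large pack (crop 150,112), jar lid (122,230), CLAVO nail box (332,245), slim pack in the charger (635,270) and the empty well (320,130). Next I'll fit poses and draw an overlay.

```bash
cat > fit.py <<'E'
from h import *
c=load('top0')
def cp(l): return [((u+.5)/4.7-.5+185,(v+.5)/4.7-.5+160) for u,v in l]
def rigid(W,M):
    W=np.array(W)[:,:2];M=np.array(M,float)/1000;w=W.mean(0);m=M.mean(0);A=(M-m);B=W-w
    t=np.arctan2((A[:,0]*B[:,1]-A[:,1]*B[:,0]).sum(),(A*B).sum());R=np.array([[np.cos(t),-np.sin(t)],[np.sin(t),np.cos(t)]])
    p=w-R@m; print(np.round(p,4),round(np.degrees(t),2),'res mm',np.round(1000*(W-(M@R.T+p)),1).tolist()); return p,t
def go(name,items):
    W=[];M=[]
    for (u,v,z,x,y) in items: W.append(p2w(c,cp([(u,v)]),z/1000)[0]);M.append((x,y))
    print(name,end=' ');return rigid(W,M)
E
cat > a.py <<'E'
from fit import *
cad=go('caddy',[(70,74,36,83.5,114),(413,76,36,83.5,-114),(408,323,22,-83.5,-114),(57,320,22,-83.5,114)])
chg=go('charger',[(532,106,47,82,57),(703,97,47,82,-57),(720,337,36,-82,-57),(550,350,36,-82,57)])
sl=go('slim',[(568,226,66,31,42),(697,222,66,31,-42),(702,316,66,-31,-42),(573,324,66,-31,42)])
lp=go('large',[(80,62,82,33,46),(224,65,82,33,-46),(220,162,82,-33,-46),(80,162,82,-33,46)])
bx=go('box',[(296,187,68,35,25),(371,188,68,35,-25),(370,300,68,-35,-25),(294,300,68,-35,25)])
print('jar',p2w(c,cp([(122,230)]),.098))
def T(f,x,y,z): p,t=f; return [p[0]+(x*np.cos(t)-y*np.sin(t))/1e3,p[1]+(x*np.sin(t)+y*np.cos(t))/1e3,z/1e3]
for n,f,x,y in(('spare',cad,36,-52),('lw',cad,36,52),('bayL',cad,-43,62),('bayR',cad,-43,-62),('cw',chg,-22,0)): print(n,np.round(T(f,x,y,0),4))
print('glue base',p2w(c,[(169,203)],.0),p2w(c,[(172,187)],.166),'wbox',p2w(c,[(433,290),(436,250)],0.),p2w(c,[(433,290)],.2))
def draw(im,cam,o,k):
    def poly(f,x0,x1,y0,y1,z,col):
        q=w2p(cam,[T(f,a,b,z) for a,b in((x0,y0),(x0,y1),(x1,y1),(x1,y0))]); q=(q-o+.5)*k
        cv2.polylines(im,[q.astype(int)],True,col,1)
    poly(cad,-83.5,83.5,-114,114,22,(0,255,0));poly(cad,-83.5,83.5,-114,114,0,(0,0,255))
    for y in(52,-52):poly(cad,11,61,y-36,y+36,36,(255,255,0))
    poly(chg,-82,36,-57,57,36,(0,255,0));poly(chg,36,82,-57,57,47,(0,255,0));poly(chg,-47,3,-36,36,36,(255,255,0));poly(chg,-82,82,-57,57,0,(0,0,255))
    poly(sl,-31,31,-42,42,66,(255,0,255));poly(lp,-33,33,-46,46,82,(255,0,255));poly(bx,-35,35,-25,25,68,(255,0,255));poly(bx,-35,35,-25,25,8,(255,0,0))
for n,o,k,f in(('cr0',(185,160),4.7,'top0'),('cr1',(215,140),5,'side0')):
    im=cv2.imread(f'pics/{n}.png');draw(im,load(f),np.array(o),k);cv2.imwrite(f'pics/o_{n}.png',im)
a=cv2.imread('pics/o_cr0.png');b=cv2.imread('pics/o_cr1.png')
E
python3 a.py
```

```text
caddy [0.5467 0.212 ] 0.01 res mm [[-4.9, -3.9], [-3.3, 1.8], [4.8, 2.5], [3.4, -0.4]]
charger [ 0.5324 -0.0375] 4.49 res mm [[-4.1, -2.5], [-5.4, 1.7], [5.1, 3.5], [4.4, -2.6]]
slim [ 0.4967 -0.0405] 3.27 res mm [[-0.4, -2.0], [-1.5, 1.5], [1.5, 2.3], [0.3, -1.8]]
large [0.5897 0.2609] 0.51 res mm [[-0.9, -0.5], [-2.5, 1.3], [1.9, 2.2], [1.5, -3.0]]
box [0.5114 0.1469] 0.59 res mm [[0.5, -1.6], [0.1, 1.7], [-0.2, 1.5], [-0.4, -1.6]]
jar [[0.51290549 0.27279242 0.098     ]]
spare [0.5827 0.16   0.    ]
lw [0.5827 0.264  0.    ]
bayL [0.5037 0.274  0.    ]
bayR [0.5038 0.15   0.    ]
cw [ 0.5105 -0.0392  0.    ]
glue base [[0.54499053 0.42084546 0.        ]] [[0.5590456  0.36837372 0.166     ]] wbox [[ 0.28854989 -0.39237792  0.        ]
 [ 0.41011924 -0.40652503  0.        ]] [[ 0.29408906 -0.3165855   0.2       ]]
```

View pics/o_cr0.png

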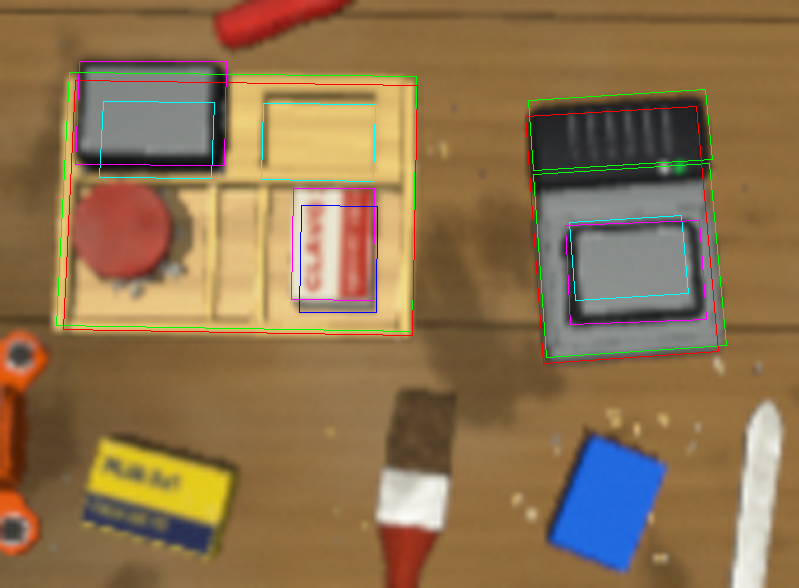

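View pics/o_cr1.png

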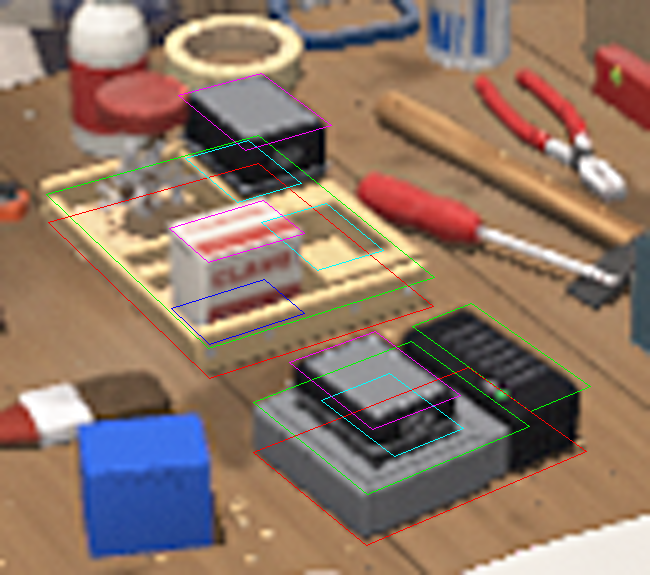

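The overlay shows that the packs and box fit. Both fixtures' wells lie further along than their outlines suggest: the charger well is under the slim pack at about (0.497,-0.040), and the spare well is at about (0.589,0.160). I'll start with the jar, gripped at a slight yaw to clear the glue bottle.

```bash
cat > plan.py <<'E'
import sys
from h import *
from scipy.spatial.transform import Rotation as Rn
# args: groups x y z(TCP) psi ; rows all relative to the present pose
s=read_state(); a=list(map(float,sys.argv[1:])); R=np.array(s['tcp_rot']); p=np.array(s['position'])
print('now',np.round(p,4),'psi',round(np.degrees(np.arctan2(-R[0,1],R[1,1])),1),'t',round(s['time_s'],1),'F',np.round(s['force'],1))
for i in range(0,len(a),4):
    t=np.array(a[i:i+3]);q=np.radians(a[i+3]);C,S=np.cos(q),np.sin(q)
    Rt=np.array([[-C,-S,0],[-S,C,0],[0,0,-1.]])
    print(np.round(R.T@(t-p)/.3,3).tolist(),np.round(np.degrees(Rn.from_matrix(R.T@Rt).as_rotvec())/45,3).tolist())
E
python3 plan.py .33 .42 .25 3 .513 .273 .25 10
python3 - <<'E'
from h import *
c=load('top0');print(p2w(c,[(190,240),(165,240)],.12),p2w(c,[(172,187)],.16))
E
```

```text
now [0.1524 0.6055 0.2467] psi -14.1 t 0.1 F [-0.5 -0.4  0.3]
[-0.725, -0.455, -0.01] [-0.002, -0.001, -0.381]
[-1.436, -0.781, -0.01] [-0.002, -0.001, -0.536]
[[0.42042628 0.32223883 0.12      ]
 [0.41919162 0.39199058 0.12      ]] [[0.56038094 0.37004066 0.16      ]]
```

{"method": "step_arm", "body": {
  "steps": [
    [-0.725,-0.455,-0.01,0,0,-0.38,-1],
    [-0.725,-0.455,-0.01,0,0,-0.38,-1],
    [-0.725,-0.455,-0.01,0,0,-0.38,-1],
    [-0.725,-0.455,-0.01,0,0,-0.38,-1],
    [-0.725,-0.455,-0.01,0,0,-0.38,-1],
    [-0.725,-0.455,-0.01,0,0,-0.38,-1],
    [-0.725,-0.455,-0.01,0,0,-0.38,-1],
    [-0.725,-0.455,-0.01,0,0,-0.38,-1]
  ]
}}

```text
time_s: 0.77
position: [0.3322, 0.4185, 0.2504]
tcp_rot: [[-0.999, -0.047, -0.0], [-0.047, 0.999, -0.001], [0.0, -0.001, -1.0]]
force: [-0.1, -0.6, -0.9]
opening: 1.0
grasp_force: 0.0
```

```bash
python3 plan.py .513 .273 .2 10 .513 .273 .075 10
```

```text
now [0.3322 0.4185 0.2504] psi 2.7 t 0.8 F [-0.1 -0.6 -0.9]
[-0.579, -0.512, 0.168] [-0.001, -0.0, -0.163]
[-0.579, -0.512, 0.585] [-0.001, -0.0, -0.163]
```

{"method": "step_arm", "body": {
  "steps": [
    [-0.579,-0.512,0.17,0,0,-0.163,-1],
    [-0.579,-0.512,0.17,0,0,-0.163,-1],
    [-0.579,-0.512,0.17,0,0,-0.163,-1],
    [-0.579,-0.512,0.17,0,0,-0.163,-1],
    [-0.579,-0.512,0.17,0,0,-0.163,-1],
    [-0.579,-0.512,0.17,0,0,-0.163,-1],
    [-0.579,-0.512,0.17,0,0,-0.163,-1],
    [-0.579,-0.512,0.17,0,0,-0.163,-1]
  ]
}}

```text
time_s: 1.43
position: [0.5118, 0.2764, 0.1986]
tcp_rot: [[-0.984, -0.177, -0.002], [-0.177, 0.984, 0.0], [0.002, 0.001, -1.0]]
force: [-0.5, 0.1, -0.1]
opening: 1.002
grasp_force: 0.0
```

```bash
python3 plan.py .513 .273 .075 10; python3 - <<'E'
from h import *
snap('top','t1');snap('side','s1');crop('t1','t1c',150,130,350,280,2)
crop('s1','s1c',195,110,335,220,2.857)
cv2.imwrite('pics/m1.png',np.hstack([cv2.imread('pics/t1c.png')[:300,:400],cv2.imread('pics/s1c.png')[:300,:400]]))
E
```

```text
now [0.5118 0.2764 0.1986] psi 10.2 t 1.4 F [-0.5  0.1 -0.1]
[-0.003, -0.012, 0.412] [0.001, -0.002, 0.004]
```

View pics/m1.png

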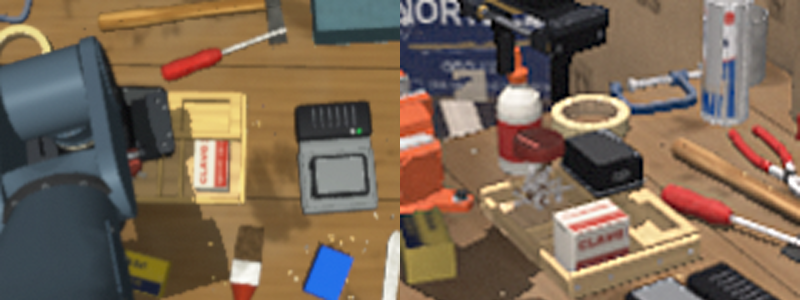

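The hand stands over the jar (side crop at 545,140) with the glue nozzle just beyond it at (517,65). I'm descending now.

{"method": "step_arm", "body": {
  "steps": [
    [-0.003,-0.012,0.08,0,0,0,-1],
    [-0.003,-0.012,0.16,0,0,0,-1],
    [-0.003,-0.012,0.24,0,0,0,-1],
    [-0.003,-0.012,0.32,0,0,0,-1],
    [-0.003,-0.012,0.38,0,0,0,-1],
    [-0.003,-0.012,0.412,0,0,0,-1],
    [-0.003,-0.012,0.412,0,0,0,-1],
    [-0.003,-0.012,0.412,0,0,0,-1]
  ]
}}

```text
time_s: 2.2
position: [0.5124, 0.2739, 0.0763]
tcp_rot: [[-0.984, -0.18, -0.0], [-0.18, 0.984, 0.0], [0.0, 0.0, -1.0]]
force: [-0.0, -1.1, -0.3]
opening: 1.0
grasp_force: 0.0
```

{"method": "step_arm", "body": {
  "steps": [
    [0,0,0,0,0,0,1],
    [0,0,0,0,0,0,1],
    [0,0,0,0,0,0,1],
    [0,0,0,0,0,0,1],
    [0,0,0,0,0,0,1],
    [0,0,0,0,0,0,1]
  ]
}}

```text
time_s: 2.7
position: [0.5137, 0.2727, 0.0769]
tcp_rot: [[-0.984, -0.179, 0.001], [-0.179, 0.984, 0.0], [-0.001, -0.0, -1.0]]
force: [0.1, -0.8, 4.3]
opening: 0.752
grasp_force: 30.0
```

```bash
python3 plan.py .513 .272 .22 10  .52 .10 .22 5 .54 -.02 .22 0
```

```text
now [0.5137 0.2727 0.0769] psi 10.3 t 2.7 F [ 0.1 -0.8  4.3]
[0.002, -0.002, -0.477] [-0.0, 0.002, 0.007]
[0.081, -0.57, -0.477] [0.0, 0.002, 0.118]
[0.087, -0.976, -0.477] [0.0, 0.002, 0.229]
```

{"method": "step_arm", "body": {
  "steps": [
    [0,0,-0.05,0,0,0,1],
    [0,0,-0.14,0,0,0,1],
    [0,0,-0.25,0,0,0,1],
    [0,0,-0.36,0,0,0,1],
    [0,0,-0.44,0,0,0,1],
    [0.01,-0.05,-0.477,0,0,0.02,1],
    [0.02,-0.15,-0.477,0,0,0.05,1],
    [0.035,-0.25,-0.477,0,0,0.08,1]
  ]
}}

```text
time_s: 3.37
position: [0.5163, 0.1971, 0.2198]
tcp_rot: [[-0.993, -0.118, 0.002], [-0.118, 0.993, 0.0], [-0.002, 0.0, -1.0]]
force: [-0.1, -1.3, -3.3]
opening: 0.755
grasp_force: 30.0
```

```bash
python3 plan.py  .535 -.08 .22 0 .54 -.27 .2 0
```

```text
now [0.5163 0.1971 0.2198] psi 6.8 t 3.4 F [-0.1 -1.3 -3.3]
[0.047, -0.925, -0.001] [0.0, 0.002, 0.15]
[0.105, -1.555, 0.065] [0.0, 0.002, 0.15]
```

{"method": "step_arm", "body": {
  "steps": [
    [0.01,-0.13,0,0,0,0.02,1],
    [0.02,-0.26,0,0,0,0.04,1],
    [0.02,-0.39,0,0,0,0.06,1],
    [0.03,-0.52,0,0,0,0.08,1],
    [0.03,-0.65,0,0,0,0.1,1],
    [0.04,-0.77,0,0,0,0.12,1],
    [0.045,-0.87,0,0,0,0.14,1],
    [0.05,-0.95,0,0,0,0.15,1]
  ]
}}

```text
time_s: 4.03
position: [0.534, -0.0903, 0.2183]
tcp_rot: [[-1.0, 0.004, -0.001], [0.004, 1.0, 0.0], [0.001, 0.0, -1.0]]
force: [0.3, 0.8, -2.6]
opening: 0.752
grasp_force: 30.0
```

```bash
python3 plan.py  .54 -.27 .2 0 .54 -.27 .0695 0
```

```text
now [ 0.534  -0.0903  0.2183] psi -0.2 t 4.0 F [ 0.3  0.8 -2.6]
[-0.022, -0.599, 0.061] [0.0, -0.002, -0.005]
[-0.023, -0.599, 0.496] [0.0, -0.002, -0.005]
```

{"method": "step_arm", "body": {
  "steps": [
    [0,-0.13,0.01,0,0,0,1],
    [-0.01,-0.26,0.02,0,0,0,1],
    [-0.02,-0.38,0.03,0,0,0,1],
    [-0.02,-0.49,0.05,0,0,0,1],
    [-0.02,-0.57,0.06,0,0,0,1],
    [-0.022,-0.6,0.1,0,0,0,1],
    [-0.022,-0.6,0.18,0,0,0,1],
    [-0.022,-0.6,0.26,0,0,0,1]
  ]
}}

```text
time_s: 4.7
position: [0.5408, -0.2682, 0.14]
tcp_rot: [[-1.0, 0.003, 0.001], [0.003, 1.0, 0.0], [-0.001, 0.0, -1.0]]
force: [-0.4, 0.8, -4.2]
opening: 0.752
grasp_force: 30.0
```

```bash
python3 plan.py .54 -.27 .0695 0
```

```text
now [ 0.5408 -0.2682  0.14  ] psi -0.2 t 4.7 F [-0.4  0.8 -4.2]
[0.003, -0.006, 0.235] [0.0, 0.001, -0.004]
```

{"method": "step_arm", "body": {
  "steps": [
    [0,0,0.08,0,0,0,1],
    [0,0,0.15,0,0,0,1],
    [0,0,0.2,0,0,0,1],
    [0,0,0.22,0,0,0,1],
    [0,0,0.23,0,0,0,1],
    [0,0,0.235,0,0,0,1],
    [0,0,0.235,0,0,0,1],
    [0,0,0.235,0,0,0,1]
  ]
}}

```text
time_s: 5.37
position: [0.5416, -0.268, 0.0715]
tcp_rot: [[-1.0, 0.001, 0.002], [0.001, 1.0, -0.001], [-0.002, -0.001, -1.0]]
force: [-0.4, -0.2, -3.3]
opening: 0.754
grasp_force: 30.0
```

{"method": "step_arm", "body": {
  "steps": [
    [0,0,0,0,0,0,0.3],
    [0,0,0,0,0,0,-0.8],
    [0,0,0,0,0,0,-1],
    [0,0,0,0,0,0,-1],
    [0,0,0,0,0,0,-1],
    [0,0,-0.05,0,0,0,-1],
    [0,0,-0.18,0,0,0,-1],
    [0,0,-0.3,0,0,0,-1]
  ]
}}

```text
time_s: 6.03
position: [0.5401, -0.2672, 0.1604]
tcp_rot: [[-1.0, 0.001, -0.003], [0.001, 1.0, 0.002], [0.003, 0.002, -1.0]]
force: [0.8, -1.6, -0.6]
opening: 0.993
grasp_force: 0.0
```

```bash
python3 plan.py .53 -.15 .2 0 .511 .13 .15 0.5
```

```text
now [ 0.5401 -0.2672  0.1604] psi -0.1 t 6.0 F [ 0.8 -1.6 -0.6]
[0.034, 0.391, -0.131] [0.003, -0.004, -0.001]
[0.098, 1.324, 0.038] [0.003, -0.004, -0.013]
```

{"method": "step_arm", "body": {
  "steps": [
    [0.01,0.1,-0.05,0,0,0,-1],
    [0.02,0.23,-0.1,0,0,0,-1],
    [0.03,0.36,-0.13,0,0,0,-1],
    [0.04,0.49,-0.13,0,0,0,-1],
    [0.05,0.62,-0.13,0,0,0,-1],
    [0.06,0.75,-0.13,0,0,0,-1],
    [0.07,0.88,-0.13,0,0,0,-1],
    [0.08,1.0,-0.13,0,0,0,-1]
  ]
}}

```text
time_s: 6.7
position: [0.5168, 0.0343, 0.2]
tcp_rot: [[-1.0, 0.001, 0.001], [0.001, 1.0, 0.0], [-0.001, 0.0, -1.0]]
force: [0.9, 0.3, 0.4]
opening: 0.999
grasp_force: 0.0
```

```bash
python3 plan.py .511 .147 .15 0.5 .511 .147 .056 .5; python3 - <<'E'
from h import *
snap('top','t2');snap('side','s2');crop('t2','t2c',290,130,490,280,2)
crop('s2','s2c',195,150,335,260,2.857)
cv2.imwrite('pics/m2.png',np.hstack([cv2.imread('pics/t2c.png')[:300,:400],cv2.imread('pics/s2c.png')[:300,:400]]))
E
```

```text
now [0.5168 0.0343 0.2   ] psi -0.1 t 6.7 F [0.9 0.3 0.4]
[0.02, 0.376, 0.167] [0.0, 0.001, -0.012]
[0.02, 0.376, 0.48] [0.0, 0.001, -0.012]
```

View pics/m2.png

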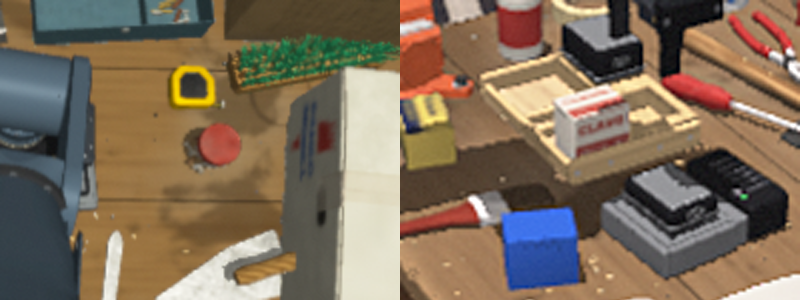

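The jar stands upright on the bare bench at crop (218,144), and the nail box in the caddy is undisturbed. Next is the box.

{"method": "step_arm", "body": {
  "steps": [
    [0.01,0.12,0.03,0,0,0,-1],
    [0.02,0.25,0.1,0,0,-0.01,-1],
    [0.02,0.34,0.14,0,0,-0.01,-1],
    [0.02,0.376,0.19,0,0,-0.01,-1],
    [0.02,0.376,0.28,0,0,-0.01,-1],
    [0.02,0.376,0.37,0,0,-0.01,-1],
    [0.02,0.376,0.44,0,0,-0.01,-1],
    [0.02,0.376,0.47,0,0,-0.01,-1]
  ]
}}

```text
time_s: 7.47
position: [0.5104, 0.1444, 0.0566]
tcp_rot: [[-1.0, -0.007, -0.004], [-0.007, 1.0, -0.001], [0.004, -0.001, -1.0]]
force: [-8.6, 3.6, 70.6]
opening: 0.998
grasp_force: 37.9
```

{"method": "step_arm", "body": {
  "steps": [
    [0,0,0.01,0,0,0,-1],
    [0,0,0.01,0,0,0,1],
    [0,0,0.01,0,0,0,1],
    [0,0,0.01,0,0,0,1],
    [0,0,0.01,0,0,0,1],
    [0,0,0.01,0,0,0,1],
    [0,0,0.01,0,0,0,1],
    [0,0,0.01,0,0,0,1]
  ]
}}

```text
time_s: 8.13
position: [0.5124, 0.1453, 0.0564]
tcp_rot: [[-1.0, -0.005, 0.002], [-0.005, 1.0, 0.001], [-0.002, 0.001, -1.0]]
force: [-1.3, 0.1, 6.3]
opening: 0.573
grasp_force: 30.0
```

```bash
python3 plan.py .511 .147 .2 0.5 .5 0 .2 0
```

```text
now [0.5124 0.1453 0.0564] psi 0.3 t 8.1 F [-1.3  0.1  6.3]
[0.003, 0.006, -0.479] [0.002, 0.003, -0.005]
[0.043, -0.483, -0.479] [0.002, 0.003, 0.006]
```

Vertical contact force reached about 70 N: the fingertips touched the bay walls, so the walls rise to about 30 mm above the bench. I'll regrip the box higher when I bring it back. Lifting it now.

{"method": "step_arm", "body": {
  "steps": [
    [0,0,-0.05,0,0,0,1],
    [0,0,-0.14,0,0,0,1],
    [0,0,-0.26,0,0,0,1],
    [0,0,-0.37,0,0,0,1],
    [0,-0.04,-0.45,0,0,0,1],
    [0.01,-0.12,-0.48,0,0,0,1],
    [0.02,-0.24,-0.48,0,0,0,1],
    [0.03,-0.36,-0.48,0,0,0,1]
  ]
}}

```text
time_s: 8.8
position: [0.5029, 0.0366, 0.2001]
tcp_rot: [[-1.0, -0.01, 0.001], [-0.01, 1.0, -0.0], [-0.001, -0.0, -1.0]]
force: [0.0, -0.1, -3.4]
opening: 0.572
grasp_force: 30.0
```

```bash
python3 plan.py  .455 -.24 .2 0 .455 -.27 .2 0
```

```text
now [0.5029 0.0366 0.2001] psi 0.6 t 8.8 F [ 0.  -0.1 -3.4]
[0.169, -0.921, 0.001] [-0.0, 0.002, 0.013]
[0.17, -1.021, 0.001] [-0.0, 0.002, 0.013]
```

{"method": "step_arm", "body": {
  "steps": [
    [0.02,-0.12,0,0,0,0,1],
    [0.05,-0.25,0,0,0,0,1],
    [0.08,-0.38,0,0,0,0,1],
    [0.1,-0.51,0,0,0,0.01,1],
    [0.13,-0.64,0,0,0,0.01,1],
    [0.15,-0.77,0,0,0,0.01,1],
    [0.17,-0.89,0,0,0,0.01,1],
    [0.17,-1.0,0,0,0,0.01,1]
  ]
}}

```text
time_s: 9.47
position: [0.4521, -0.2649, 0.1987]
tcp_rot: [[-1.0, 0.002, -0.003], [0.002, 1.0, 0.002], [0.003, 0.002, -1.0]]
force: [0.8, 1.0, -2.9]
opening: 0.572
grasp_force: 30.0
```

{"method": "step_arm", "body": {
  "steps": [
    [0,0,0.08,0,0,0,1],
    [0,0,0.19,0,0,0,1],
    [0,0,0.3,0,0,0,1],
    [0,0,0.4,0,0,0,1],
    [0,0,0.46,0,0,0,1],
    [0,0,0.49,0,0,0,1],
    [0,0,0.5,0,0,0,1],
    [0,0,0.5,0,0,0,1]
  ]
}}

```text
time_s: 10.13
position: [0.4535, -0.2628, 0.0492]
tcp_rot: [[-1.0, 0.001, -0.002], [0.001, 1.0, 0.002], [0.002, 0.002, -1.0]]
force: [1.3, 0.8, -2.9]
opening: 0.574
grasp_force: 30.0
```

```bash
python3 plan.py  .455 -.265 .049 0 .4967 -.0405 .2 -86.5;python3 -c "
from h import *;print(read_state()['joint_positions'])"
```

```text
now [ 0.4535 -0.2628  0.0492] psi -0.0 t 10.1 F [ 1.3  0.8 -2.9]
[-0.005, -0.007, 0.001] [0.002, -0.002, -0.001]
[-0.143, 0.742, -0.502] [-0.0, -0.003, 1.921]
[-4.23107962e+01  4.10683184e+01  1.04608007e+02 -1.11404636e-02
  3.44638298e+01 -1.32261270e+02]
```

{"method": "step_arm", "body": {
  "steps": [
    [0,0,0,0,0,0,0.2],
    [0,0,0,0,0,0,-0.6],
    [0,0,0,0,0,0,-0.8],
    [0,0,0,0,0,0,-0.8],
    [0,0,-0.05,0,0,0,-0.8],
    [0,0,-0.18,0,0,0,-0.8],
    [0,0,-0.31,0,0,0,-0.8],
    [0,0,-0.44,0,0,0,-0.8]
  ]
}}

```text
time_s: 10.8
position: [0.4539, -0.2631, 0.1832]
tcp_rot: [[-1.0, 0.001, -0.0], [0.001, 1.0, 0.0], [0.0, 0.0, -1.0]]
force: [0.8, -0.6, -0.1]
opening: 0.89
grasp_force: 0.0
```

{"method": "step_arm", "body": {
  "steps": [
    [-0.02,0.1,-0.05,0,0,0.15,-0.8],
    [-0.04,0.2,-0.06,0,0,0.31,-0.8],
    [-0.07,0.32,-0.06,0,0,0.46,-0.8],
    [-0.09,0.44,-0.06,0,0,0.62,-0.8],
    [-0.11,0.56,-0.06,0,0,0.77,-0.8],
    [-0.13,0.66,-0.06,0,0,0.92,-0.8],
    [-0.14,0.72,-0.06,0,0,0.98,-0.8],
    [-0.14,0.72,-0.06,0,0,1,-0.8]
  ]
}}

```text
time_s: 11.47
position: [0.4963, -0.0436, 0.2002]
tcp_rot: [[-0.708, 0.706, 0.001], [0.706, 0.708, 0.001], [0.0, 0.001, -1.0]]
force: [0.2, 0.0, -0.4]
opening: 0.901
grasp_force: 0.0
```

```bash
python3 plan.py .4967 -.0405 .19 -86.1
```

```text
now [ 0.4963 -0.0436  0.2002] psi -44.9 t 11.5 F [ 0.2  0.  -0.4]
[0.006, 0.008, 0.034] [0.001, -0.001, 0.915]
```

{"method": "step_arm", "body": {
  "steps": [
    [0.006,0.008,0.034,0,0,0.15,-0.8],
    [0.006,0.008,0.034,0,0,0.31,-0.8],
    [0.006,0.008,0.034,0,0,0.47,-0.8],
    [0.006,0.008,0.07,0,0,0.63,-0.8],
    [0.006,0.008,0.11,0,0,0.78,-0.8],
    [0.006,0.008,0.15,0,0,0.88,-0.8],
    [0.006,0.008,0.18,0,0,0.915,-0.8],
    [0.006,0.008,0.2,0,0,0.915,-0.8]
  ]
}}

```text
time_s: 12.13
position: [0.4967, -0.0453, 0.1391]
tcp_rot: [[-0.065, 0.998, -0.0], [0.998, 0.065, -0.0], [-0.0, -0.0, -1.0]]
force: [0.4, 0.3, -0.1]
opening: 0.899
grasp_force: 0.0
```

```bash
python3 - <<'E'
from fit import *
P=p2w(c,cp([(622,186)]),.047)[0];print(P); a=np.radians(3.9);print('hump ahead of slim', (P[:2]-[.4967,-.0405])@[np.cos(a),np.sin(a)])
s=snap('side','s3');crop('s3','s3c',225,110,365,225,5)
E
python3 plan.py .4967 -.0405 .066 -86.1
```

```text
[ 0.55441164 -0.03418006  0.047     ]
hump ahead of slim 0.058007845543128524
now [ 0.4962 -0.0451  0.1384] psi -86.2 t 12.2 F [-1.4 -0.2 -0.8]
[0.015, 0.003, 0.241] [-0.002, -0.0, -0.002]
```

View pics/s3c.png

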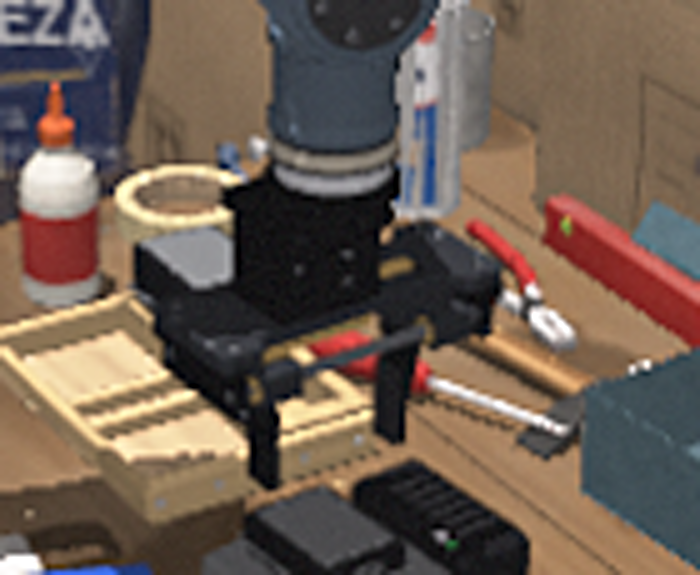

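The side crop shows the fingers straddling the slim pack line (fingertips at 265,480 and 392,440, pack at 325,535). The hump is 58 mm ahead of the pack, as the description gives.

{"method": "step_arm", "body": {
  "steps": [
    [0.015,0.003,0.06,0,0,0,-0.8],
    [0.015,0.003,0.12,0,0,0,-0.8],
    [0.015,0.003,0.17,0,0,0,-0.8],
    [0.015,0.003,0.21,0,0,0,-0.8],
    [0.015,0.003,0.23,0,0,0,-0.8],
    [0.015,0.003,0.241,0,0,0,-0.8],
    [0.015,0.003,0.241,0,0,0,-0.8]
  ]
}}

```text
time_s: 12.77
position: [0.4975, -0.0401, 0.0672]
tcp_rot: [[-0.066, 0.998, -0.0], [0.998, 0.066, -0.0], [-0.0, -0.0, -1.0]]
force: [0.0, -0.1, 0.6]
opening: 0.896
grasp_force: 0.0
```

{"method": "step_arm", "body": {
  "steps": [
    [0,0,0,0,0,0,1],
    [0,0,0,0,0,0,1],
    [0,0,0,0,0,0,1],
    [0,0,0,0,0,0,1],
    [0,0,0,0,0,0,1],
    [0,0,0,0,0,0,1]
  ]
}}

```text
time_s: 13.27
position: [0.4981, -0.04, 0.0679]
tcp_rot: [[-0.066, 0.998, 0.002], [0.998, 0.066, -0.001], [-0.001, 0.002, -1.0]]
force: [0.8, -0.3, 3.8]
opening: 0.71
grasp_force: 30.0
```

```bash
python3 plan.py .4967 -.0405 .21 -86.1 .55 .06 .21 -89.5
```

```text
now [ 0.4981 -0.04    0.0679] psi -86.2 t 13.3 F [ 0.8 -0.3  3.8]
[-0.002, -0.004, -0.474] [0.002, 0.001, -0.003]
[0.321, 0.195, -0.474] [0.002, 0.001, 0.073]
```

{"method": "step_arm", "body": {
  "steps": [
    [0,0,-0.03,0,0,0,1],
    [0,0,-0.08,0,0,0,1],
    [0,0,-0.15,0,0,0,1],
    [0,0,-0.23,0,0,0,1],
    [0,0,-0.31,0,0,0,1],
    [0,0,-0.39,0,0,0,1],
    [0,0,-0.45,0,0,0,1],
    [0,0,-0.474,0,0,0,1]
  ]
}}

```text
time_s: 13.93
position: [0.498, -0.0399, 0.212]
tcp_rot: [[-0.066, 0.998, 0.003], [0.998, 0.066, -0.001], [-0.001, 0.003, -1.0]]
force: [0.5, 0.3, -1.1]
opening: 0.712
grasp_force: 30.0
```

```bash
python3 - <<'E'
from h import *
snap('side','s4'); crop('top0','z0',236,172,276,204,10); crop('s4','z1',250,170,306,210,7.14)
snap('top','t4')
cv2.imwrite('pics/m4.png',np.hstack([cv2.imread('pics/z0.png')[:285],cv2.imread('pics/z1.png')[:285,:400]]))
E
python3 plan.py .589 .16 .21 -89.5
```

```text
now [ 0.4977 -0.0399  0.2106] psi -86.2 t 14.0 F [-0.4  0.7 -1.9]
[0.645, 0.348, 0.002] [0.003, 0.001, 0.073]
```

View pics/m4.png

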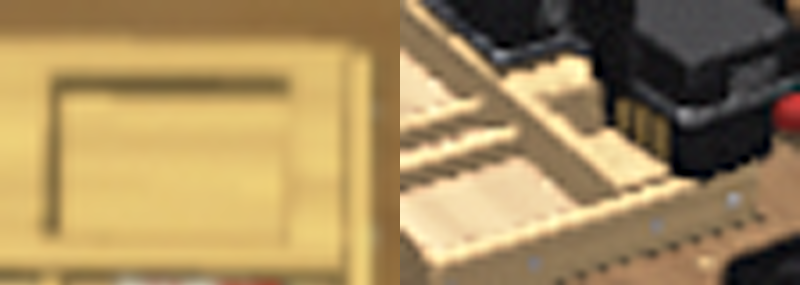

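```bash
python3 - <<'E'
from h import *
c=load('top0')
q=lambda l:[((u+.5)/10-.5+236,(v+.5)/10-.5+172) for u,v in l]
P=p2w(c,q([(45,76),(290,76),(290,240),(45,240)]),.036);print(np.round(P,4),P.mean(0)); d=P[1]-P[0];print(np.degrees(np.arctan2(d[0],-d[1])))
l=p2w(c,[(198,174.9),(273,175.9)],.036);d=l[1]-l[0];print(l,np.degrees(np.arctan2(d[0],-d[1])))
E
```

```text
[[0.615  0.198  0.036 ]
 [0.6161 0.1237 0.036 ]
 [0.5654 0.1226 0.036 ]
 [0.5643 0.1964 0.036 ]] [0.59019333 0.16016044 0.036     ]
0.7999458021276028
[[0.62669681 0.326811   0.036     ]
 [0.62658762 0.09823807 0.036     ]] -0.027368193424938587
```

```bash
python3 plan.py .591 .1605 .21 -89.6
```

```text
now [ 0.4977 -0.0399  0.2106] psi -86.2 t 14.0 F [-0.4  0.7 -1.9]
[0.646, 0.354, 0.002] [0.003, 0.001, 0.075]
```

{"method": "step_arm", "body": {
  "steps": [
    [0.08,0.04,0,0,0,0.01,1],
    [0.2,0.1,0,0,0,0.03,1],
    [0.32,0.17,0,0,0,0.05,1],
    [0.44,0.24,0,0,0,0.07,1],
    [0.55,0.3,0,0,0,0.075,1],
    [0.62,0.34,0,0,0,0.075,1],
    [0.646,0.354,0,0,0,0.075,1],
    [0.646,0.354,0,0,0,0.075,1]
  ]
}}

```text
time_s: 14.7
position: [0.5901, 0.1624, 0.2073]
tcp_rot: [[-0.01, 1.0, -0.003], [1.0, 0.01, -0.0], [-0.0, -0.003, -1.0]]
force: [0.6, 0.0, -1.8]
opening: 0.714
grasp_force: 30.0
```

```bash
python3 plan.py .591 .1605 .115 -89.6
```

```text
now [0.5901 0.1624 0.2073] psi -89.4 t 14.7 F [ 0.6  0.  -1.8]
[-0.006, 0.004, 0.307] [-0.004, 0.0, 0.004]
```

{"method": "step_arm", "body": {
  "steps": [
    [-0.006,0.004,0.08,0,0,0.004,1],
    [-0.006,0.004,0.17,0,0,0.004,1],
    [-0.006,0.004,0.25,0,0,0.004,1],
    [-0.006,0.004,0.3,0,0,0.004,1],
    [-0.006,0.004,0.307,0,0,0.004,1],
    [-0.006,0.004,0.307,0,0,0.004,1]
  ]
}}

```text
time_s: 15.2
position: [0.5899, 0.1571, 0.1155]
tcp_rot: [[-0.002, 1.0, -0.005], [1.0, 0.002, -0.001], [-0.001, -0.005, -1.0]]
force: [-0.6, -0.1, -2.1]
opening: 0.705
grasp_force: 30.0
```

```bash
python3 plan.py .591 .1605 .068 -89.6; python3 - <<'E'
from h import *
c=snap('side','s5'); crop('s5','s5c',240,150,320,215,8.7)
im=cv2.imread('pics/s5c.png')
s=read_state();p=np.array(s['position']);b=p[2]-.0619
def T(x,y,z,o): return [o[0]+x,o[1]+y,z]
for hx,hy,z,o,col in((.025,.036,.036,(.591,.1605),(255,255,0)),(.022,.033,b,p,(0,0,255)),(.031,.042,b+.032,p,(0,255,0)),(.031,.042,b+.06,p,(0,255,0))):
    q=(w2p(c,[T(a*hx,d*hy,z,o) for a,d in((1,1),(1,-1),(-1,-1),(-1,1))])-[240,150]+.5)*8.7
    cv2.polylines(im,[q.astype(int)],True,col,1)
cv2.imwrite('pics/s5o.png',im)
E
```

```text
now [0.5899 0.1571 0.1155] psi -89.9 t 15.2 F [-0.6 -0.1 -2.1]
[0.011, 0.004, 0.158] [-0.007, 0.001, -0.006]
```

View pics/s5o.png

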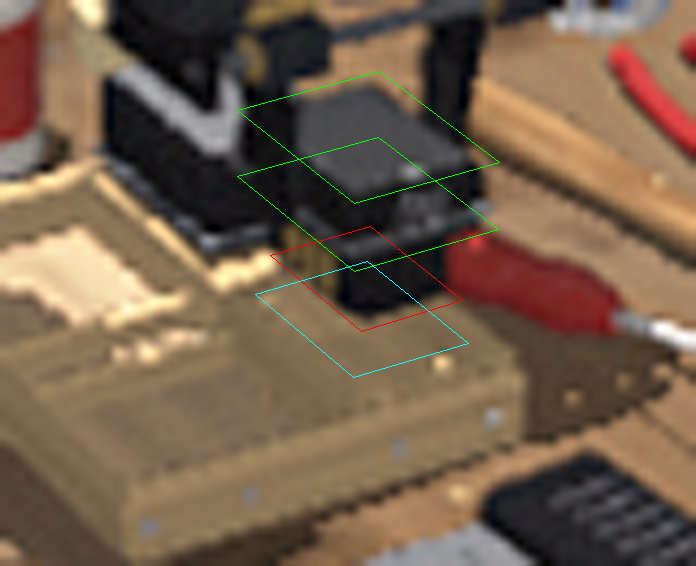

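The slim pack hangs level just above the spare well (stem foot at crop (365,310), projected well centre (362,320)). I'll lower it while watching the force.

{"method": "step_arm", "body": {
  "steps": [
    [0.011,0.004,0.02,0,0,-0.006,1],
    [0.011,0.004,0.04,0,0,-0.006,1],
    [0.011,0.004,0.055,0,0,-0.006,1],
    [0.011,0.004,0.07,0,0,-0.006,1],
    [0.011,0.004,0.08,0,0,-0.006,1],
    [0.011,0.004,0.085,0,0,-0.006,1],
    [0.011,0.004,0.09,0,0,-0.006,1]
  ]
}}

```text
time_s: 15.83
position: [0.593, 0.1621, 0.0901]
tcp_rot: [[-0.009, 1.0, -0.0], [1.0, 0.009, -0.0], [-0.0, -0.0, -1.0]]
force: [-0.2, -0.2, -1.8]
opening: 0.711
grasp_force: 30.0
```

```bash
python3 plan.py .591 .1605 .069 -89.6
```

```text
now [0.593  0.1621 0.0901] psi -89.5 t 15.8 F [-0.2 -0.2 -1.8]
[-0.005, -0.007, 0.07] [-0.0, 0.0, 0.002]
```

{"method": "step_arm", "body": {
  "steps": [
    [-0.003,-0.004,0.015,0,0,0,1],
    [-0.003,-0.004,0.03,0,0,0,1],
    [-0.003,-0.004,0.045,0,0,0,1],
    [-0.003,-0.004,0.055,0,0,0,1],
    [-0.003,-0.004,0.065,0,0,0,1],
    [-0.003,-0.004,0.07,0,0,0,1],
    [-0.003,-0.004,0.07,0,0,0,1]
  ]
}}

```text
time_s: 16.42
position: [0.5916, 0.1611, 0.0688]
tcp_rot: [[-0.008, 1.0, -0.001], [1.0, 0.008, -0.0], [-0.0, -0.001, -1.0]]
force: [-0.8, 0.3, -2.2]
opening: 0.708
grasp_force: 30.0
```

{"method": "step_arm", "body": {
  "steps": [
    [0,0,0,0,0,0,0.3],
    [0,0,0,0,0,0,-0.3],
    [0,0,0,0,0,0,-0.8],
    [0,0,0,0,0,0,-0.8],
    [0,0,-0.04,0,0,0,-0.8],
    [0,0,-0.15,0,0,0,-0.8],
    [0,0,-0.26,0,0,0,-0.8],
    [0,0,-0.3,0,0,0,-0.8]
  ]
}}

```text
time_s: 17.08
position: [0.5946, 0.1615, 0.1649]
tcp_rot: [[-0.009, 1.0, 0.009], [1.0, 0.009, 0.001], [0.001, 0.009, -1.0]]
force: [1.2, 1.4, -0.0]
opening: 0.895
grasp_force: 0.0
```

```bash
python3 plan.py .5905 .262 .16 -89.5 .5905 .262 .069 -89.5; python3 - <<'E'
from h import *
snap('side','s6');crop('s6','s6c',225,140,325,220,7)
E
```

```text
now [0.5946 0.1615 0.1649] psi -89.5 t 17.1 F [ 1.2  1.4 -0. ]
[0.335, -0.011, 0.016] [0.011, -0.001, -0.0]
[0.335, -0.014, 0.32] [0.011, -0.001, -0.0]
```

View pics/s6c.png

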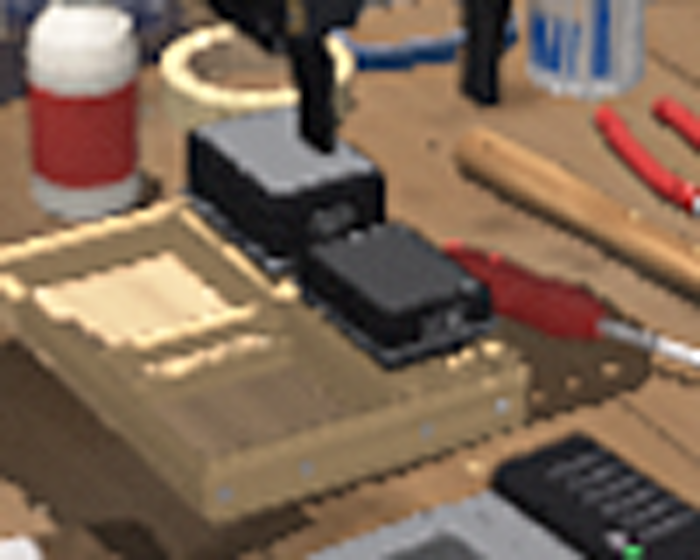

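The slim pack is seated flat in the spare well (crop 400,290). Now the large pack.

{"method": "step_arm", "body": {
  "steps": [
    [0.1,-0.014,0,0,0,0,-0.8],
    [0.22,-0.014,0,0,0,0,-0.8],
    [0.31,-0.014,0,0,0,0,-0.8],
    [0.335,-0.014,0,0,0,0,-0.8],
    [0.335,-0.014,0.02,0,0,0,-0.8],
    [0.335,-0.014,0.06,0,0,0,-0.8],
    [0.335,-0.014,0.11,0,0,0,-0.8],
    [0.335,-0.014,0.16,0,0,0,-0.8]
  ]
}}

```text
time_s: 17.8
position: [0.5864, 0.2597, 0.1097]
tcp_rot: [[-0.007, 1.0, -0.001], [1.0, 0.007, -0.001], [-0.001, -0.001, -1.0]]
force: [-0.5, -0.3, 0.6]
opening: 0.902
grasp_force: 0.0
```

```bash
python3 plan.py .5905 .262 .069 -89.5
```

```text
now [0.5864 0.2597 0.1097] psi -89.6 t 17.8 F [-0.5 -0.3  0.6]
[0.008, 0.014, 0.136] [-0.002, 0.001, -0.002]
```

{"method": "step_arm", "body": {
  "steps": [
    [0.008,0.012,0,0,0,0,-0.8],
    [0.008,0.012,0,0,0,0,-0.8],
    [0.008,0.012,0.04,0,0,0,-0.8],
    [0.008,0.012,0.08,0,0,0,-0.8],
    [0.008,0.012,0.11,0,0,0,-0.8],
    [0.008,0.012,0.13,0,0,0,-0.8],
    [0.008,0.012,0.136,0,0,0,-0.8],
    [0.008,0.012,0.136,0,0,0,-0.8]
  ]
}}

```text
time_s: 18.47
position: [0.5897, 0.2639, 0.0695]
tcp_rot: [[-0.009, 1.0, -0.002], [1.0, 0.009, -0.0], [-0.0, -0.002, -1.0]]
force: [0.1, 1.2, 0.6]
opening: 0.9
grasp_force: 0.0
```

{"method": "step_arm", "body": {
  "steps": [
    [0,0,0,0,0,0,1],
    [0,0,0,0,0,0,1],
    [0,0,0,0,0,0,1],
    [0,0,0,0,0,0,1],
    [0,0,0,0,0,0,1],
    [0,0,0,0,0,0,1]
  ]
}}

```text
time_s: 18.97
position: [0.592, 0.2643, 0.0715]
tcp_rot: [[-0.008, 1.0, 0.004], [1.0, 0.008, 0.001], [0.001, 0.004, -1.0]]
force: [3.5, -0.1, 1.6]
opening: 0.757
grasp_force: 29.9
```

```bash
python3 plan.py .5905 .262 .22 -89.5
```

```text
now [0.592  0.2643 0.0715] psi -89.5 t 19.0 F [ 3.5 -0.1  1.6]
[-0.007, -0.003, -0.495] [0.005, -0.001, -0.0]
```

{"method": "step_arm", "body": {
  "steps": [
    [0,0,-0.03,0,0,0,1],
    [0,0,-0.08,0,0,0,1],
    [0,0,-0.16,0,0,0,1],
    [0,0,-0.25,0,0,0,1],
    [0,0,-0.34,0,0,0,1],
    [0,0,-0.42,0,0,0,1],
    [0,0,-0.48,0,0,0,1],
    [0,0,-0.48,0,0,0,1]
  ]
}}

```text
time_s: 19.63
position: [0.591, 0.2645, 0.2184]
tcp_rot: [[-0.009, 1.0, 0.004], [1.0, 0.009, 0.001], [0.001, 0.004, -1.0]]
force: [0.3, 0.4, -2.9]
opening: 0.753
grasp_force: 29.9
```

```bash
python3 plan.py .497 -.04 .21 -86.1; python3 - <<'E'
from h import *
snap('top','t7');crop('t7','t7c',295,175,343,240,10)
snap('side','s7');crop('s7','s7c',260,165,334,255,5.5)
a=cv2.imread('pics/t7c.png')[:495,:400] if 0 else cv2.imread('pics/t7c.png')[:600]
b=cv2.imread('pics/s7c.png'); b=cv2.copyMakeBorder(b,0,600-b.shape[0] if b.shape[0]<600 else 0,0,0,cv2.BORDER_CONSTANT)[:600]
m=np.hstack([a[:600,:440],b[:600,:360]]); m=m[:600,:800];cv2.imwrite('pics/m7.png',m);print(m.shape)
E
```

```text
now [0.591  0.2645 0.2184] psi -89.5 t 19.6 F [ 0.3  0.4 -2.9]
[-1.012, -0.322, 0.025] [0.005, -0.002, -0.076]
(600, 800, 3)
```

View pics/m7.png

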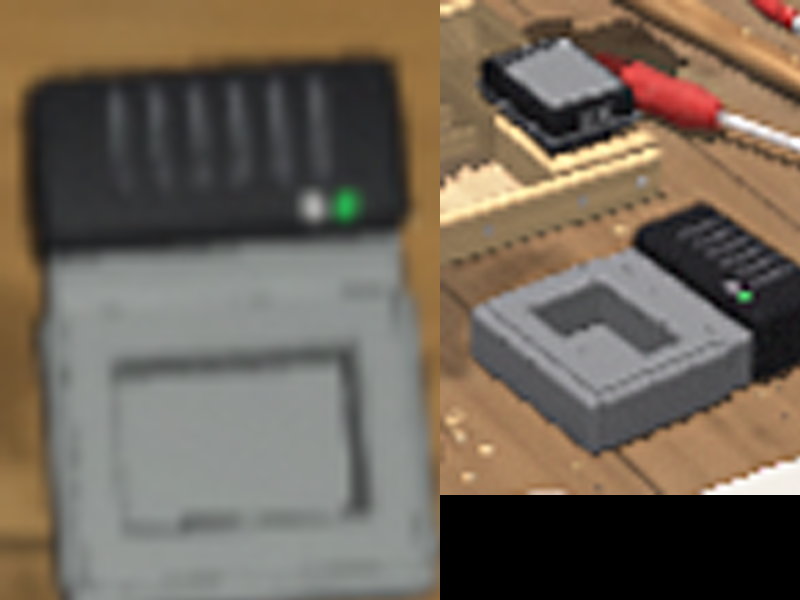

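The empty charger well shows in the 10x crop with rim corners at about (113,360), (355,346), (368,516) and (121,531). I'm converting those.

```bash
python3 - <<'E'
from h import *
from fit import rigid
c=load('t7');q=[((u+.5)/10-.5+295,(v+.5)/10-.5+175) for u,v in((113,360),(355,346),(368,516),(121,531))]
rigid(p2w(c,q,.036),[(25,36),(25,-36),(-25,-36),(-25,36)])
E
```

```text
[ 0.4984 -0.0398] 3.97 res mm [[0.6, 0.2], [0.9, -0.6], [-0.5, -0.7], [-1.0, 1.1]]
```

{"method": "step_arm", "body": {
  "steps": [
    [-0.1,-0.03,0,0,0,-0.01,1],
    [-0.22,-0.07,0,0,0,-0.02,1],
    [-0.34,-0.11,0,0,0,-0.03,1],
    [-0.46,-0.15,0,0,0,-0.04,1],
    [-0.58,-0.19,0,0,0,-0.05,1],
    [-0.7,-0.23,0,0,0,-0.06,1],
    [-0.8,-0.27,0,0,0,-0.07,1],
    [-0.88,-0.3,0,0,0,-0.075,1]
  ]
}}

```text
time_s: 20.4
position: [0.4991, -0.0023, 0.2123]
tcp_rot: [[-0.067, 0.998, -0.007], [0.998, 0.067, 0.001], [0.002, -0.007, -1.0]]
force: [0.7, 0.6, -3.4]
opening: 0.755
grasp_force: 29.9
```

```bash
python3 plan.py .4985 -.040 .125 -86
```

```text
now [ 0.4991 -0.0023  0.2123] psi -86.2 t 20.4 F [ 0.7  0.6 -3.4]
[-0.126, -0.008, 0.291] [-0.009, -0.002, -0.004]
```

{"method": "step_arm", "body": {
  "steps": [
    [-0.05,0,0.03,0,0,0,1],
    [-0.1,0,0.1,0,0,0,1],
    [-0.126,0,0.17,0,0,0,1],
    [-0.126,0,0.23,0,0,0,1],
    [-0.126,0,0.27,0,0,0,1],
    [-0.126,0,0.29,0,0,0,1],
    [-0.126,0,0.29,0,0,0,1],
    [-0.126,0,0.29,0,0,0,1]
  ]
}}

```text
time_s: 21.07
position: [0.5042, -0.0381, 0.1266]
tcp_rot: [[-0.068, 0.998, -0.003], [0.998, 0.068, 0.001], [0.001, -0.003, -1.0]]
force: [0.1, 0.0, -3.1]
opening: 0.76
grasp_force: 29.9
```

```bash
python3 plan.py .4985 -.040 .09 -86; python3 - <<'E'
from h import *
c=snap('side','s8'); O=np.array([262,165]);crop('s8','s8c',262,165,342,230,9)
im=cv2.imread('pics/s8c.png')
s=read_state();p=np.array(s['position']);b=p[2]-.064;a=np.radians(4)
for hx,hy,z,o,col in((.025,.036,.036,(.4984,-.0398),(255,255,0)),(.022,.033,b,p,(0,0,255)),(.033,.046,b+.032,p,(0,255,0)),(.033,.046,b+.076,p,(0,255,0))):
    P=[[o[0]+i*hx*np.cos(a)-j*hy*np.sin(a),o[1]+i*hx*np.sin(a)+j*hy*np.cos(a),z] for i,j in((1,1),(1,-1),(-1,-1),(-1,1))]
    cv2.polylines(im,[((w2p(c,P)-O+.5)*9).astype(int)],True,col,1)
cv2.imwrite('pics/s8o.png',im)
E
```

```text
now [ 0.5042 -0.0381  0.1266] psi -86.1 t 21.1 F [ 0.1  0.  -3.1]
[-0.005, -0.019, 0.122] [-0.004, -0.001, -0.003]
```

View pics/s8o.png

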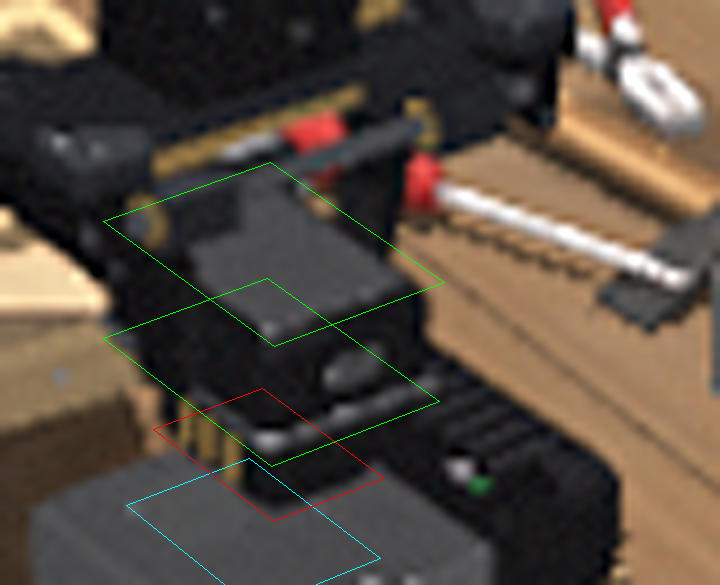

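The large pack hangs level over the charger well, and its offset from the projected outline matches the slim pack's. I'll correct the few millimetres and lower it.

{"method": "step_arm", "body": {
  "steps": [
    [-0.003,-0.019,0.02,0,0,0,1],
    [-0.003,-0.019,0.04,0,0,0,1],
    [-0.003,-0.019,0.06,0,0,0,1],
    [-0.003,-0.019,0.08,0,0,0,1],
    [-0.003,-0.019,0.1,0,0,0,1],
    [-0.003,-0.019,0.11,0,0,0,1],
    [-0.003,-0.019,0.115,0,0,0,1],
    [-0.003,-0.019,0.115,0,0,0,1]
  ]
}}

```text
time_s: 21.78
position: [0.4994, -0.0397, 0.0926]
tcp_rot: [[-0.067, 0.998, -0.001], [0.998, 0.067, 0.0], [0.0, -0.001, -1.0]]
force: [0.2, -0.3, -4.2]
opening: 0.754
grasp_force: 29.9
```

```bash
python3 plan.py .4987 -.039 .0705 -86
```

```text
now [ 0.4994 -0.0397  0.0926] psi -86.1 t 21.8 F [ 0.2 -0.3 -4.2]
[0.002, -0.002, 0.074] [-0.001, -0.0, -0.003]
```

{"method": "step_arm", "body": {
  "steps": [
    [0.001,-0.002,0.015,0,0,0,1],
    [0.001,-0.002,0.03,0,0,0,1],
    [0.001,-0.002,0.045,0,0,0,1],
    [0.001,-0.002,0.06,0,0,0,1],
    [0.001,-0.002,0.07,0,0,0,1],
    [0.001,-0.002,0.076,0,0,0,1],
    [0.001,-0.002,0.076,0,0,0,1]
  ]
}}

```text
time_s: 22.37
position: [0.4988, -0.0395, 0.0713]
tcp_rot: [[-0.067, 0.998, -0.0], [0.998, 0.067, -0.0], [-0.0, -0.0, -1.0]]
force: [-1.6, 0.6, 8.4]
opening: 0.756
grasp_force: 29.9
```

{"method": "step_arm", "body": {
  "steps": [
    [0,0,0,0,0,0,0.3],
    [0,0,0,0,0,0,-0.3],
    [0,0,0,0,0,0,-0.8],
    [0,0,0,0,0,0,-0.8],
    [0,0,-0.04,0,0,0,-0.8],
    [0,0,-0.15,0,0,0,-0.8],
    [0,0,-0.28,0,0,0,-0.8],
    [0,0,-0.4,0,0,0,-0.8]
  ]
}}

```text
time_s: 23.03
position: [0.4987, -0.0394, 0.1913]
tcp_rot: [[-0.067, 0.998, -0.001], [0.998, 0.067, 0.0], [0.0, -0.001, -1.0]]
force: [1.6, -1.3, -0.5]
opening: 0.899
grasp_force: 0.0
```

```bash
python3 plan.py .455 -.263 .19 0; python3 - <<'E'
from h import *
snap('side','s9');crop('s9','s9c',235,150,345,245,4)
snap('top','t9');crop('t9','t9c',370,160,430,255,4)
a=cv2.imread('pics/s9c.png');b=cv2.imread('pics/t9c.png');cv2.imwrite('pics/m9.png',np.hstack([a[:380],b[:380]]))
E
```

```text
now [ 0.4987 -0.0394  0.1913] psi -86.1 t 23.0 F [ 1.6 -1.3 -0.5]
[-0.734, -0.195, 0.004] [-0.001, -0.001, -1.914]
```

View pics/m9.png

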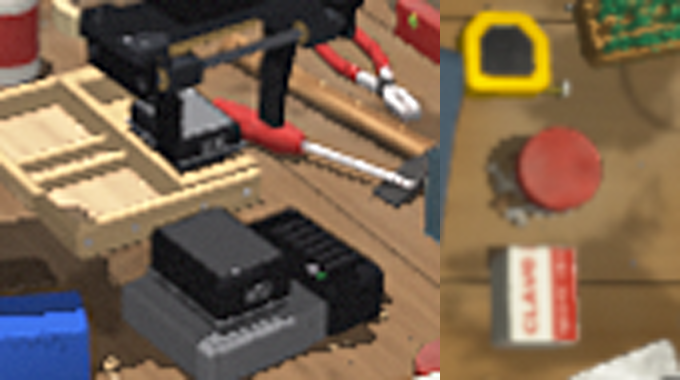

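The large pack is seated level in the charger. Jar and box both stand upright on the bench at crop (560,167) and (537,295). Now the box goes back, gripped higher.

{"method": "step_arm", "body": {
  "steps": [
    [-0.1,-0.03,0,0,0,-0.15,-0.8],
    [-0.2,-0.06,0,0,0,-0.3,-0.8],
    [-0.32,-0.09,0,0,0,-0.45,-0.8],
    [-0.44,-0.12,0,0,0,-0.6,-0.8],
    [-0.56,-0.15,0,0,0,-0.75,-0.8],
    [-0.66,-0.18,0,0,0,-0.9,-0.8],
    [-0.73,-0.195,0,0,0,-1,-0.8],
    [-0.734,-0.195,0,0,0,-1,-0.8]
  ]
}}

```text
time_s: 23.8
position: [0.4553, -0.268, 0.1897]
tcp_rot: [[-0.752, 0.659, 0.001], [0.659, 0.752, -0.003], [-0.003, -0.001, -1.0]]
force: [0.7, 0.4, 0.7]
opening: 0.9
grasp_force: 0.0
```

```bash
python3 plan.py .4545 -.263 .12 0
```

```text
now [ 0.4553 -0.268   0.1897] psi -41.3 t 23.8 F [0.7 0.4 0.7]
[0.014, 0.011, 0.232] [-0.003, 0.003, -0.917]
```

{"method": "step_arm", "body": {
  "steps": [
    [0.01,0.01,0,0,0,-0.15,-0.8],
    [0.012,0.01,0,0,0,-0.3,-0.8],
    [0.012,0.01,0.03,0,0,-0.46,-0.8],
    [0.012,0.01,0.08,0,0,-0.62,-0.8],
    [0.012,0.01,0.13,0,0,-0.77,-0.8],
    [0.012,0.01,0.18,0,0,-0.87,-0.8],
    [0.012,0.01,0.22,0,0,-0.917,-0.8],
    [0.012,0.01,0.232,0,0,-0.917,-0.8]
  ]
}}

```text
time_s: 24.47
position: [0.4536, -0.2566, 0.1184]
tcp_rot: [[-1.0, -0.002, -0.003], [-0.002, 1.0, 0.003], [0.003, 0.003, -1.0]]
force: [-0.3, 0.2, -0.8]
opening: 0.904
grasp_force: 0.0
```

```bash
python3 plan.py .4545 -.263 .055 0
```

```text
now [ 0.4536 -0.2566  0.1184] psi 0.1 t 24.5 F [-0.3  0.2 -0.8]
[-0.004, -0.022, 0.211] [0.004, -0.004, 0.003]
```

{"method": "step_arm", "body": {
  "steps": [
    [0,-0.012,0.05,0,0,0,-0.8],
    [0,-0.012,0.1,0,0,0,-0.8],
    [0,-0.012,0.15,0,0,0,-0.8],
    [0,-0.012,0.19,0,0,0,-0.8],
    [0,-0.012,0.207,0,0,0,-0.8],
    [0,-0.012,0.21,0,0,0,-0.8],
    [0,-0.012,0.21,0,0,0,-0.8]
  ]
}}

```text
time_s: 25.05
position: [0.4547, -0.2618, 0.0577]
tcp_rot: [[-1.0, -0.002, -0.0], [-0.002, 1.0, 0.0], [0.0, 0.0, -1.0]]
force: [0.3, 0.4, 0.6]
opening: 0.901
grasp_force: 0.0
```

{"method": "step_arm", "body": {
  "steps": [
    [0,0,0,0,0,0,1],
    [0,0,0,0,0,0,1],
    [0,0,0,0,0,0,1],
    [0,0,0,0,0,0,1],
    [0,0,0,0,0,0,1],
    [0,0,0,0,0,0,1],
    [0,0,0,0,0,0,1]
  ]
}}

```text
time_s: 25.63
position: [0.4551, -0.2628, 0.0581]
tcp_rot: [[-1.0, -0.002, 0.001], [-0.002, 1.0, -0.001], [-0.001, -0.001, -1.0]]
force: [-0.3, -1.4, 2.9]
opening: 0.571
grasp_force: 30.0
```

```bash
python3 plan.py .4545 -.263 .2 0 .5 -.05 .2 0
```

```text
now [ 0.4551 -0.2628  0.0581] psi 0.1 t 25.6 F [-0.3 -1.4  2.9]
[0.001, -0.001, -0.473] [-0.002, 0.001, 0.003]
[-0.152, 0.708, -0.474] [-0.002, 0.001, 0.003]
```

{"method": "step_arm", "body": {
  "steps": [
    [0,0,-0.05,0,0,0,1],
    [0,0,-0.14,0,0,0,1],
    [0,0,-0.26,0,0,0,1],
    [0,0,-0.37,0,0,0,1],
    [-0.02,0.05,-0.45,0,0,0,1],
    [-0.04,0.15,-0.475,0,0,0,1],
    [-0.07,0.27,-0.475,0,0,0,1],
    [-0.09,0.4,-0.475,0,0,0,1]
  ]
}}

```text
time_s: 26.3
position: [0.4819, -0.1416, 0.2007]
tcp_rot: [[-1.0, 0.001, 0.002], [0.001, 1.0, -0.001], [-0.002, -0.001, -1.0]]
force: [1.0, 0.2, -3.1]
opening: 0.575
grasp_force: 30.0
```

```bash
python3 plan.py .514 .146 .2 0.4
```

```text
now [ 0.4819 -0.1416  0.2007] psi -0.0 t 26.3 F [ 1.   0.2 -3.1]
[-0.106, 0.959, 0.002] [-0.001, 0.002, -0.01]
```

{"method": "step_arm", "body": {
  "steps": [
    [-0.02,0.13,0,0,0,0,1],
    [-0.03,0.26,0,0,0,0,1],
    [-0.05,0.39,0,0,0,0,1],
    [-0.06,0.52,0,0,0,0,1],
    [-0.08,0.65,0,0,0,-0.01,1],
    [-0.09,0.78,0,0,0,-0.01,1],
    [-0.1,0.88,0,0,0,-0.01,1],
    [-0.106,0.95,0,0,0,-0.01,1]
  ]
}}

```text
time_s: 26.97
position: [0.5112, 0.1462, 0.1993]
tcp_rot: [[-1.0, -0.012, -0.003], [-0.012, 1.0, 0.001], [0.003, 0.001, -1.0]]
force: [1.3, -0.6, -3.5]
opening: 0.57
grasp_force: 30.0
```

{"method": "step_arm", "body": {
  "steps": [
    [0,0,0.02,0,0,0,1],
    [0,0,0.08,0,0,0,1],
    [0,0,0.16,0,0,0,1],
    [0,0,0.24,0,0,0,1],
    [0,0,0.3,0,0,0,1],
    [0,0,0.32,0,0,0,1],
    [0,0,0.32,0,0,0,1],
    [0,0,0.32,0,0,0,1]
  ]
}}

```text
time_s: 27.63
position: [0.5124, 0.1427, 0.104]
tcp_rot: [[-1.0, -0.01, -0.001], [-0.01, 1.0, -0.0], [0.001, -0.0, -1.0]]
force: [0.7, 0.4, -2.1]
opening: 0.575
grasp_force: 30.0
```

```bash
python3 plan.py .514 .146 .0665 0.4
```

```text
now [0.5124 0.1427 0.104 ] psi 0.5 t 27.6 F [ 0.7  0.4 -2.1]
[-0.005, 0.011, 0.125] [-0.0, -0.001, 0.003]
```

{"method": "step_arm", "body": {
  "steps": [
    [-0.003,0.01,0.03,0,0,0,1],
    [-0.003,0.01,0.06,0,0,0,1],
    [-0.003,0.01,0.09,0,0,0,1],
    [-0.003,0.01,0.11,0,0,0,1],
    [-0.003,0.01,0.12,0,0,0,1],
    [-0.003,0.01,0.124,0,0,0,1],
    [-0.003,0.01,0.124,0,0,0,1]
  ]
}}

```text
time_s: 28.22
position: [0.5132, 0.146, 0.0666]
tcp_rot: [[-1.0, -0.01, -0.001], [-0.01, 1.0, -0.0], [0.001, -0.0, -1.0]]
force: [-0.6, 0.9, -3.4]
opening: 0.575
grasp_force: 30.0
```

{"method": "step_arm", "body": {
  "steps": [
    [0,0,0,0,0,0,0.2],
    [0,0,0,0,0,0,-0.2],
    [0,0,0,0,0,0,-0.6],
    [0,0,0,0,0,0,-0.6],
    [0,0,-0.04,0,0,0,-0.8],
    [0,0,-0.15,0,0,0,-1],
    [0,0,-0.28,0,0,0,-1],
    [0,0,-0.4,0,0,0,-1]
  ]
}}

```text
time_s: 28.88
position: [0.5132, 0.146, 0.1885]
tcp_rot: [[-1.0, -0.01, -0.001], [-0.01, 1.0, -0.0], [0.001, -0.0, -1.0]]
force: [0.8, -0.9, 0.1]
opening: 0.955
grasp_force: 0.0
```

```bash
python3 plan.py .53 -.12 .19 0
```

```text
now [0.5132 0.146  0.1885] psi 0.6 t 28.9 F [ 0.8 -0.9  0.1]
[-0.047, -0.887, -0.005] [-0.0, -0.001, 0.013]
```

Now the jar at (0.5415,-0.268).

{"method": "step_arm", "body": {
  "steps": [
    [-0.005,-0.1,0,0,0,0,-1],
    [-0.01,-0.23,0,0,0,0,-1],
    [-0.02,-0.36,0,0,0,0,-1],
    [-0.025,-0.49,0,0,0,0.01,-1],
    [-0.03,-0.62,0,0,0,0.01,-1],
    [-0.04,-0.75,0,0,0,0.01,-1],
    [-0.05,-0.87,0,0,0,0.01,-1],
    [-0.06,-0.97,0,0,0,0.01,-1]
  ]
}}

```text
time_s: 29.55
position: [0.5345, -0.1477, 0.1876]
tcp_rot: [[-1.0, -0.001, 0.001], [-0.001, 1.0, -0.001], [-0.001, -0.001, -1.0]]
force: [0.4, -0.0, 0.0]
opening: 1.002
grasp_force: 0.0
```

```bash
python3 plan.py .5413 -.268 .15 0 .5413 -.268 .071 0
```

```text
now [ 0.5345 -0.1477  0.1876] psi 0.0 t 29.6 F [ 0.4 -0.   0. ]
[-0.022, -0.401, 0.126] [-0.001, 0.002, 0.001]
[-0.022, -0.401, 0.389] [-0.001, 0.002, 0.001]
```

{"method": "step_arm", "body": {
  "steps": [
    [-0.01,-0.1,0.01,0,0,0,-1],
    [-0.02,-0.22,0.03,0,0,0,-1],
    [-0.022,-0.32,0.05,0,0,0,-1],
    [-0.022,-0.38,0.07,0,0,0,-1],
    [-0.022,-0.4,0.08,0,0,0,-1],
    [-0.022,-0.4,0.09,0,0,0,-1],
    [-0.022,-0.4,0.1,0,0,0,-1],
    [-0.022,-0.4,0.1,0,0,0,-1]
  ]
}}

```text
time_s: 30.22
position: [0.5405, -0.2624, 0.1563]
tcp_rot: [[-1.0, -0.004, -0.002], [-0.004, 1.0, 0.002], [0.002, 0.002, -1.0]]
force: [0.1, 0.2, -0.4]
opening: 1.001
grasp_force: 0.0
```

```bash
python3 plan.py .5413 -.268 .071 0
```

```text
now [ 0.5405 -0.2624  0.1563] psi 0.2 t 30.2 F [ 0.1  0.2 -0.4]
[-0.003, -0.019, 0.284] [0.003, -0.003, 0.005]
```

{"method": "step_arm", "body": {
  "steps": [
    [-0.003,-0.015,0.02,0,0,0,-1],
    [-0.003,-0.015,0.08,0,0,0,-1],
    [-0.003,-0.015,0.15,0,0,0,-1],
    [-0.003,-0.015,0.21,0,0,0,-1],
    [-0.003,-0.015,0.26,0,0,0,-1],
    [-0.003,-0.015,0.28,0,0,0,-1],
    [-0.003,-0.015,0.284,0,0,0,-1],
    [-0.003,-0.015,0.284,0,0,0,-1]
  ]
}}

```text
time_s: 30.88
position: [0.5424, -0.2687, 0.0717]
tcp_rot: [[-1.0, -0.003, -0.0], [-0.003, 1.0, 0.0], [0.0, 0.0, -1.0]]
force: [-0.0, -0.7, -0.1]
opening: 0.995
grasp_force: 0.0
```

{"method": "step_arm", "body": {
  "steps": [
    [0,0,0,0,0,0,1],
    [0,0,0,0,0,0,1],
    [0,0,0,0,0,0,1],
    [0,0,0,0,0,0,1],
    [0,0,0,0,0,0,1],
    [0,0,0,0,0,0,1],
    [0,0,0,0,0,0,1]
  ]
}}

```text
time_s: 31.47
position: [0.5423, -0.269, 0.0725]
tcp_rot: [[-1.0, -0.002, 0.001], [-0.002, 1.0, 0.0], [-0.001, 0.0, -1.0]]
force: [-1.3, 1.9, 6.0]
opening: 0.748
grasp_force: 30.0
```

```bash
python3 plan.py .541 -.268 .22 0; python3 plan.py .53 -.05 .22 3
```

```text
now [ 0.5423 -0.269   0.0725] psi 0.1 t 31.5 F [-1.3  1.9  6. ]
[0.004, 0.003, -0.492] [0.0, 0.001, 0.002]
now [ 0.5423 -0.269   0.0725] psi 0.1 t 31.5 F [-1.3  1.9  6. ]
[0.039, 0.73, -0.492] [0.0, 0.001, -0.064]
```

{"method": "step_arm", "body": {
  "steps": [
    [0,0,-0.05,0,0,0,1],
    [0,0,-0.14,0,0,0,1],
    [0,0,-0.26,0,0,0,1],
    [0,0,-0.37,0,0,0,1],
    [0,0.05,-0.45,0,0,0,1],
    [0.01,0.15,-0.49,0,0,-0.01,1],
    [0.02,0.28,-0.49,0,0,-0.02,1],
    [0.02,0.41,-0.49,0,0,-0.03,1]
  ]
}}

```text
time_s: 32.13
position: [0.5352, -0.146, 0.2193]
tcp_rot: [[-1.0, -0.024, 0.001], [-0.024, 1.0, -0.001], [-0.001, -0.001, -1.0]]
force: [1.4, 0.8, -3.9]
opening: 0.751
grasp_force: 30.0
```

```bash
python3 plan.py .525 .12 .22 5 
```

```text
now [ 0.5352 -0.146   0.2193] psi 1.4 t 32.1 F [ 1.4  0.8 -3.9]
[0.013, 0.887, -0.003] [-0.001, 0.001, -0.081]
```

{"method": "step_arm", "body": {
  "steps": [
    [0,0.13,0,0,0,-0.01,1],
    [0.005,0.26,0,0,0,-0.02,1],
    [0.005,0.39,0,0,0,-0.03,1],
    [0.01,0.52,0,0,0,-0.04,1],
    [0.01,0.65,0,0,0,-0.05,1],
    [0.01,0.77,0,0,0,-0.06,1],
    [0.01,0.88,0,0,0,-0.07,1],
    [0.01,0.97,0,0,0,-0.08,1]
  ]
}}

```text
time_s: 32.8
position: [0.5243, 0.1468, 0.218]
tcp_rot: [[-0.996, -0.09, -0.001], [-0.09, 0.996, -0.0], [0.001, 0.0, -1.0]]
force: [0.7, -0.3, -2.4]
opening: 0.757
grasp_force: 30.0
```

```bash
python3 plan.py .514 .273 .2 10 
```

```text
now [0.5243 0.1468 0.218 ] psi 5.2 t 32.8 F [ 0.7 -0.3 -2.4]
[-0.004, 0.422, 0.06] [0.0, -0.002, -0.107]
```

{"method": "step_arm", "body": {
  "steps": [
    [0,0.11,0.01,0,0,-0.03,1],
    [0,0.23,0.02,0,0,-0.06,1],
    [0,0.33,0.03,0,0,-0.09,1],
    [-0.004,0.4,0.05,0,0,-0.107,1],
    [-0.004,0.422,0.08,0,0,-0.107,1],
    [-0.004,0.422,0.15,0,0,-0.107,1],
    [-0.004,0.422,0.22,0,0,-0.107,1],
    [-0.004,0.422,0.25,0,0,-0.107,1]
  ]
}}

```text
time_s: 33.47
position: [0.5132, 0.2696, 0.1404]
tcp_rot: [[-0.985, -0.172, -0.006], [-0.172, 0.985, -0.003], [0.006, -0.002, -1.0]]
force: [-0.0, -0.6, -3.5]
opening: 0.753
grasp_force: 30.0
```

{"method": "step_arm", "body": {
  "steps": [
    [0,0,0,0,0,0,1],
    [0,0,0,0,0,0,1]
  ]
}}

```text
time_s: 33.63
position: [0.5152, 0.27, 0.1431]
tcp_rot: [[-0.985, -0.171, -0.002], [-0.171, 0.985, -0.001], [0.002, -0.001, -1.0]]
force: [0.6, -0.5, -2.5]
opening: 0.752
grasp_force: 30.0
```

```bash
python3 plan.py .514 .273 .081 10 
```

```text
now [0.5152 0.27   0.1431] psi 9.8 t 33.6 F [ 0.6 -0.5 -2.5]
[0.002, 0.011, 0.207] [-0.001, -0.002, -0.003]
```

{"method": "step_arm", "body": {
  "steps": [
    [0.002,0.011,0.03,0,0,0,1],
    [0.002,0.011,0.08,0,0,0,1],
    [0.002,0.011,0.13,0,0,0,1],
    [0.002,0.011,0.17,0,0,0,1],
    [0.002,0.011,0.19,0,0,0,1],
    [0.002,0.011,0.2,0,0,0,1],
    [0.002,0.011,0.206,0,0,0,1],
    [0.002,0.011,0.206,0,0,0,1]
  ]
}}

```text
time_s: 34.3
position: [0.5145, 0.274, 0.0821]
tcp_rot: [[-0.985, -0.172, 0.001], [-0.172, 0.985, 0.0], [-0.001, 0.0, -1.0]]
force: [-0.2, -0.2, -3.3]
opening: 0.751
grasp_force: 30.0
```

{"method": "step_arm", "body": {
  "steps": [
    [0,0,0,0,0,0,0.3],
    [0,0,0,0,0,0,-0.3],
    [0,0,0,0,0,0,-0.8],
    [0,0,0,0,0,0,-0.8],
    [0,0,-0.04,0,0,0,-0.8],
    [0,0,-0.15,0,0,0,-0.8],
    [0,0,-0.28,0,0,0,-0.8],
    [0,0,-0.41,0,0,0,-0.8]
  ]
}}

```text
time_s: 34.97
position: [0.5137, 0.2738, 0.2069]
tcp_rot: [[-0.985, -0.172, -0.001], [-0.172, 0.985, -0.0], [0.001, -0.0, -1.0]]
force: [0.7, -0.3, 0.2]
opening: 0.902
grasp_force: 0.0
```

{"method": "step_arm", "body": {
  "steps": [
    [0.1,-0.06,-0.06,0,0,0,-0.8],
    [0.15,-0.18,-0.12,0,0,0,-0.8],
    [0.2,-0.3,-0.18,0,0,0,-0.8],
    [0.2,-0.42,-0.2,0,0,0,-0.8],
    [0.2,-0.54,-0.2,0,0,0,-0.8],
    [0.2,-0.66,-0.2,0,0,0,-0.8],
    [0.2,-0.78,-0.2,0,0,0,-0.8],
    [0.2,-0.9,-0.2,0,0,0,-0.8]
  ]
}}

```text
time_s: 35.63
position: [0.5016, -0.004, 0.2667]
tcp_rot: [[-0.985, -0.172, 0.003], [-0.172, 0.985, -0.001], [-0.003, -0.001, -1.0]]
force: [0.6, -0.1, 0.5]
opening: 0.903
grasp_force: 0.0
```

{"method": "step_arm", "body": {
  "steps": [
    [0,-0.12,0,0,0,0,-0.8],
    [0,-0.25,0,0,0,0,-0.8],
    [0,-0.38,0,0,0,0,-0.8],
    [0,-0.5,0,0,0,0,-0.8],
    [0,-0.6,0,0,0,0,-0.8],
    [0,-0.6,0,0,0,0,-0.8],
    [0,-0.6,0,0,0,0,-0.8],
    [0,-0.6,0,0,0,0,-0.8]
  ]
}}

```text
time_s: 36.3
position: [0.5319, -0.1791, 0.2655]
tcp_rot: [[-0.985, -0.171, -0.0], [-0.171, 0.985, 0.001], [-0.0, 0.001, -1.0]]
force: [0.7, -0.0, -0.4]
opening: 0.9
grasp_force: 0.0
```

```bash
python3 - <<'E'
from h import *
snap('side','s10');crop('s10','s10c',215,130,345,245,3)
snap('top','t10');crop('t10','t10c',150,150,350,250,2)
a=cv2.imread('pics/s10c.png');b=cv2.resize(cv2.imread('pics/t10.png')[150:250,150:282],None,fx=3.3,fy=3.3,interpolation=2);b=cv2.copyMakeBorder(b,0,a.shape[0]-b.shape[0],0,0,0)
cv2.imwrite('pics/m10.png',np.hstack([a,b])[:, :800])
E
```

```text
(no output)
```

View pics/m10.png

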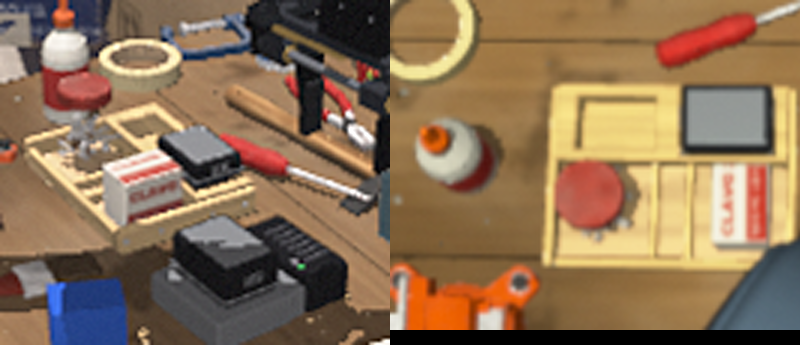

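Everything is in place: the slim pack is seated at top crop (725,118), the jar is back at (590,195), the box at (740,205), and the large pack is seated in the charger at side crop (222,260). The glue bottle is still standing at (435,145), and the arm is clear of it all.

```bash
python3 -c "
from rig import *
print(hand_in())"
```

```text
the job is handed in; nothing more can be done
None
```

The job is done and handed in at about 36 s: slim pack in the caddy's spare well, large pack in the charger, jar and box back in their bays, and tape measure and glue bottle untouched. The one flaw was a brief contact of about 70 N when the fingertips touched the bay walls while picking up the nail box (under the 120 N wrist limit).

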